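# Set the straightedge against the pattern board

### The arm

A 6-joint arm with a two-finger parallel gripper is mounted at the origin on a cart in front of the work surface, level with it; the furniture and walls round the work are solid. World frame = base frame: x ahead of the robot, y to its left, z up, the work surface at z = 0. Lengths are in m, angles in rad, forces in N, time in s.
With the tool pointing down it reaches from about 0.325 to 0.9 m from the base axis. Payload 6.1 kg.
Tool frame: the origin (TCP) lies on the centre line of the jaws, within the pads' length; the fingertips stand 22 mm ahead of it and the grasp point (between the pads) lies 3 mm ahead of it; x points along the fingers, y is the direction in which the jaws open and shut, and the axes are right-handed (so a half turn about x gives the same grasp; the last joint's range is limited). The gripper opens to 85 mm and grips with 20 to 120 N. Pads are 22 mm wide; open, the fingers measure 114 mm over their backs; the gripper's body (76 mm by 85 mm) begins 54 mm behind the grasp point. The pads swing forward as they close: fully open they stand 13 mm farther back than shut.
Start: joints at [1.029, 0.22, 1.526, -0, 1.395, -0.126], TCP at [0.252, 0.572, 0.253] pointing down, gripper open.
Joint ranges: [-2.98, 2.98], [-0.91, 2.08], [0.09, 2.57], [-1.24, 4.39], [0.2, 2.65], [-2.68, 2.68]. Speed limits (rad/s): [2.57, 2.57, 3.01, 3.14, 3.14, 3.14].

### API

Orientations are given as a 3x3 rotation matrix whose columns are the frame's x, y, z axes.
In Python, from bench import sense, camera, camera_params, sign_off gives the robot as it stands. The module is installed in compiled form; this text tells all that it offers.
- The arm moves only by the shell command python3 -m handwheel 'ROWS' [FORCE]. ROWS is JSON, a list of rows, each an object of numbers: "fingers": the closure, from -1 (fully open) to 1 (shut), so that 0 is half open; "dx", "dy", "dz": the shift along the tool's x, y, z in m; "wx", "wy", "wz": the turn, a rotation vector about the tool's x, y, z in rad. A call has 1 to 8 rows; each row shifts and turns the commanded pose from where the row before left it, along the tool's axes as they then stand; what a row does not reach is not made up. A row lasts 1/10 s, in which the tool goes at most 50 mm and 8.59 degrees, less where a joint would pass 70% of its speed; a pose out of reach is approached as far as the arm can. A call with a gripper value outside its range is refused whole. The fingers move at their own pace and stop on an object; FORCE is the grip in N (left out, the last holds). Time passes only in rows, so rows that do not move let the fingers close. It gives the time, the measured TCP pose, the force and the opening at its end, in the units of the state.
- sense(): the state, without advancing time (a new reading comes with each control period).
- camera(name): name is "side" or "top" or "wrist"; returns (picture, depth): 400x640x3 uint8, red, green, blue; 400x640 float32, m along the optical axis (not along the pixel's ray), 0 where there is no reading.
- camera_params(name): a dict with "camera_matrix" (3x3 intrinsics, pixels), "R" (3x3) and "t" (3): a world point X has camera coordinates R X + t. Camera axes: x right, y down, z forward; pixel columns grow to the right and rows downward; lengths in m; the calibration is good to about 2 mm. A picture is of the moment at which its call begins: read the wrist's pose just before it. camera_params takes no time and is no camera call; for the wrist camera it gives the pose at the moment of the call.
- sign_off(): hands the job in, once; it reports no verdict.
The state is a dict: "time_s": time; "joints": joint angles; "dq": joint speeds; "joint_torque": joint torques, N m; "eef_pos": TCP position; "orientation": TCP orientation; "force": force on the tool from outside, world axes, zero at the start; "torque": the same for the moment, N m; "width": finger opening in m.
Only numpy, scipy, OpenCV 4.12 (cv2) and the standard library are available. Lean on these libraries where they do the work, as an engineer would, in place of code of your own. Each camera call takes 0.05 s, during which the arm holds its last target.

### The job

Get the pattern board ready for trimming: clear the sanding block from its front edge and leave it lying flat on the bench a hand's width (10 cm) or more from the middle of that edge, then take the straightedge bar out of its slanted rest and stand it on the bench, wooden grip up, about centred along the board's front edge. Press it gently against the edge so that it sits flush along its whole length, let go and leave it there, without shifting the board (more than 4 mm is too much) or disturbing the other things on the bench.

Things in the scene. Friction and masses are not known exactly. Their poses are not given: they have to be found in the camera images.
- edge (a point): Middle of the pattern board's front edge face, half-way up. Loose plywood plate, 120 mm deep (x) x 180 wide (y) x 18 thick, flat on the bench; with its weight 1.2 kg, slides if pushed with some 5 to 10 N. x points level from the front edge into the board, y along the edge, z up. The front edge roughly faces the robot.
- weight: Steel press weight with a dark leather top, 62x62x51 mm, about 0.9 kg, standing on the rear half of the board (its front face some 56 mm behind the front edge). Stays there. Origin at the centre of its underside, z up.
- block_mid (a point): Centre of the loose sanding block: a beech block with abrasive paper, 35 mm (x) x 86 mm (y) x 27 mm (z), 0.06 kg, lying on the bench in front of the board's edge, its long axis pointing roughly at the edge, its near end some 10 mm from the edge.
- rest: Fixed rest: dark wooden base 95x160x12 mm, two steel brackets with 118 mm free between them, their slots (18 mm wide, 24 to 38 mm deep) slanted 35 deg from vertical, open upwards and to the rest's -x (robot's side). Origin: centre of the base's underside; y along the bar, z up. Slot floor: 60 mm above the bench at x = 0. Draw the bar out along the slant (its own z).
- bar_mid (a point): Centre of the loose straightedge: a plain aluminium bar with a wooden grip rail along its top, 15 mm thick (x) x 160 mm long (y) x 60 mm high (z, towards the wooden top), 0.30 kg. At the start it stands in the slots of the rest, leaning about 37 deg with its top towards the robot's side; both large faces are free between the brackets.
- rivet_tin: Bystander: flat tin, 72x103x29 mm, lid closed. Origin at the centre of its underside.
- pliers: Bystander: pliers lying flat, 50x161x11 mm. Origin at the centre of the underside.
- glue_bottle: Bystander: white bottle, 46 mm across, 101 mm high, standing. Origin at the centre of its underside.
- edge_left (a point): Left end of the board's front edge (90 mm along the edge's +y from its middle), half-way up; axes as for edge.
- edge_right (a point): Right end of the board's front edge (90 mm along the edge's -y from its middle), half-way up; axes as for edge.

How it is judged:
On the way, in this order (a step that is already met when the one before it is completed fails the run):
1. the sanding block's centre is 10 cm or more from the middle of the edge (horizontal distance between block_mid and edge above 0.1 m), for 0.2 s.
2. the upright bar, parallel to the edge within 2 degrees, is pressed on the board with over 2 N (contact force between bar and board above 2 N and angle between bar_mid's own z axis and vertical below 0.1 rad and angle between the x axis of bar_mid and the x axis of edge, either way round below 0.035 rad), for 0.2 s.
At the end, for the whole second after the job is handed in: The bar stands upright (within 3.4 deg) on the bench, grip up, centred within 25 mm along the board's front edge, at most 1.7 mm from it, parallel within 1.1 deg; the sanding block lies flat on the bench, its centre at least 100 mm from the middle of the edge; both at rest (x of bar_mid in the frame of edge between -0.0092 and -0.006 m and y of bar_mid in the frame of edge between -0.025 and 0.025 m and angle between the x axis of bar_mid and the x axis of edge, either way round below 0.02 rad and angle between bar_mid's own z axis and vertical below 0.06 rad and height (world z) of bar_mid below 0.033 m and horizontal distance between block_mid and edge above 0.1 m and height (world z) of block_mid below 0.025 m and angle between block_mid's own z axis and vertical below 0.1 rad and linear speed of each of bar, sanding_block below 0.01 m/s); the robot touches nothing.
It fails at once if the middle or an end of the board's front edge is pushed more than 4 mm from where it lay (distance of any of edge, edge_left, edge_right from where it was at the start of the episode above 0.004 m).
It fails at once if the bar is pressed on the board with more than 25 N (contact force between bar and board above 25 N).
It fails at once if the press weight is moved more than 10 mm (distance of weight from where it was at the start of the episode above 0.01 m).
It fails at once if a bystander is moved more than 20 mm (distance of any of rivet_tin, pliers, glue_bottle from where it was at the start of the episode above 0.02 m).
It also fails if it takes over 51 s, if anything falls off the work surface, if the arm or the gripper's body presses on something with over 40 N, if the wrist force passes 120 N, or if a joint passes its speed limit or range.

## Working session

There is one attempt and no reset: what is moved stays moved. The work goes in short steps, Python scripts to look and compute and a shell command to move; the robot and the scene stay as the last step left them, time stands still between calls to the robot, and variables do not carry over. Pictures are saved under pics/ and viewed, and the job is handed in when it is done.

```bash
mkdir -p pics; ls
python3 - <<'E'
from bench import *
import cv2
s=sense();print(s)
for n in("side","top","wrist"):
    p,d=camera(n);cv2.imwrite(f"pics/a_{n}.png",cv2.cvtColor(p,cv2.COLOR_RGB2BGR))
    import numpy as np;np.savez(f"pics/a_{n}.npz",p=p,d=d,**camera_params(n))
    print(n,camera_params(n))
E
```

```text
pics
{'time_s': 0.0, 'joints': array([ 1.02890030e+00,  2.21238517e-01,  1.52763007e+00, -3.03403441e-06,
        1.39470577e+00, -1.26082476e-01]), 'dq': array([ 0.00149054, -0.00068885, -0.00245196,  0.00087604,  0.00106096,
       -0.00082892]), 'joint_torque': array([ 7.21062497e-04, -4.96898282e+01, -3.89403462e+01, -1.35325990e-04,
        1.08720741e-02, -4.05855974e-05]), 'eef_pos': array([0.25215519, 0.57124985, 0.2521815 ]), 'orientation': array([[-1.01952490e-03,  4.03932798e-01,  9.14788093e-01],
       [-1.69932690e-03,  9.14786548e-01, -4.03934010e-01],
       [-9.99998036e-01, -1.96634480e-03, -2.46233797e-04]]), 'force': array([-0.32285571, -0.65409483,  0.35426996]), 'torque': array([-0.01388734, -0.01991694,  0.00035444]), 'width': 0.08540524749663386}
side {'camera_matrix': array([[440.58871336,   0.        , 320.01418951],
       [  0.        , 440.58871336, 202.66450989],
       [  0.        ,   0.        ,   1.        ]]), 'R': array([[ 0.91045571, -0.41322383,  0.01778962],
       [-0.15689344, -0.38484008, -0.90955075],
       [ 0.3826942 ,  0.8253146 , -0.41521196]]), 't': array([-0.57843935,  0.01097987,  1.17806309])}
top {'camera_matrix': array([[433.39090107,   0.        , 320.52674735],
       [  0.        , 433.39090107, 205.14035154],
       [  0.        ,   0.        ,   1.        ]]), 'R': array([[-0.18744282, -0.98225136, -0.00688865],
       [-0.9445888 ,  0.18217074, -0.27306743],
       [ 0.26947577, -0.04467759, -0.96197023]]), 't': array([-0.24618312,  0.52278645,  0.9965089 ])}
wrist {'camera_matrix': array([[282.17459192,   0.        , 322.15690958],
       [  0.        , 282.17459192, 195.97993813],
       [  0.        ,   0.        ,   1.        ]]), 'R': array([[ 0.40412553,  0.91470276, -0.00118867],
       [ 0.87550031, -0.38642844,  0.29012458],
       [ 0.26491841, -0.11828743, -0.95698815]]), 't': array([-0.62479475, -0.03829321,  0.37902021])}
```

View pics/a_top.png

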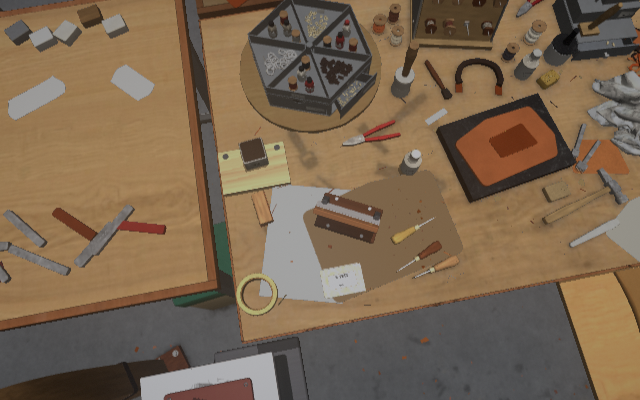

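View pics/a_side.png

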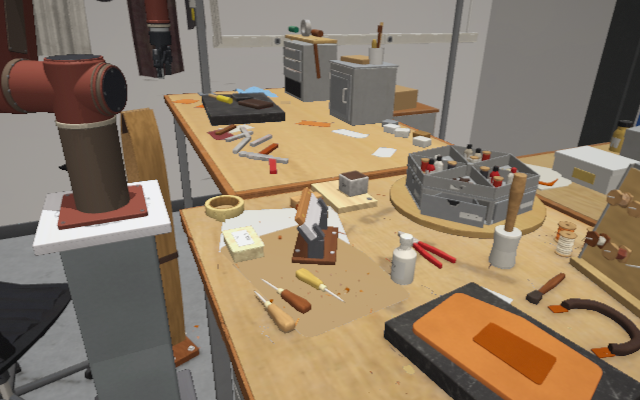

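View pics/a_wrist.png

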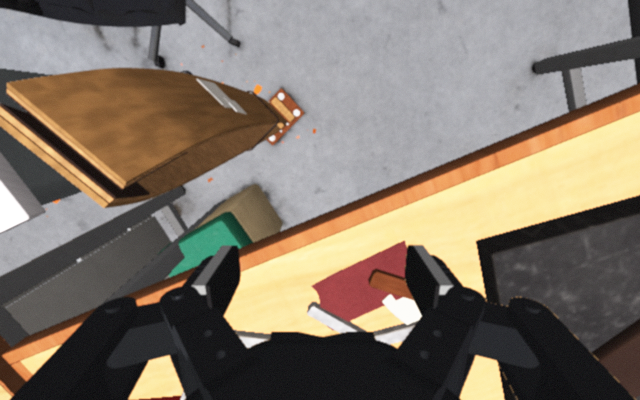

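Top view: board at about (255,167) with the weight at (254,152), sanding block at (262,208), rest with bar at (350,217), tin at (343,280), pliers at (372,134), bottle at (412,160). The arm is off to the left. Next I zoom in and measure.

```bash
cat > h.py <<'E'
import numpy as np,cv2
def load(n,tag='a'):
    return np.load(f"pics/{tag}_{n}.npz")
def pts(z):  # world point per pixel from depth
    p,d,K,R,t=z['p'],z['d'],z['camera_matrix'],z['R'],z['t']
    h,w=d.shape;u,v=np.meshgrid(np.arange(w),np.arange(h))
    c=np.stack([(u-K[0,2])/K[0,0]*d,(v-K[1,2])/K[1,1]*d,d],-1)
    return (c-t)@R
def ray(z,uv,h):
    K,R,t=z['camera_matrix'],z['R'],z['t']
    uv=np.atleast_2d(uv).astype(float)
    r=np.c_[(uv[:,0]-K[0,2])/K[0,0],(uv[:,1]-K[1,2])/K[1,1],np.ones(len(uv))]@R
    C=-R.T@t
    return C+r*((h-C[2])/r[:,2])[:,None]
def proj(z,X):
    c=np.atleast_2d(X)@z['R'].T+z['t'];c=c@z['camera_matrix'].T
    return c[:,:2]/c[:,2:]
def grab(tag,names=("side","top","wrist")):
    from bench import camera,camera_params
    for n in names:
        P=camera_params(n);p,d=camera(n)
        np.savez(f"pics/{tag}_{n}.npz",p=p,d=d,**P)
        cv2.imwrite(f"pics/{tag}_{n}.png",cv2.cvtColor(p,cv2.COLOR_RGB2BGR))
def crop(tag,n,x0,y0,w,h,s):
    im=cv2.imread(f"pics/{tag}_{n}.png")[y0:y0+h,x0:x0+w]
    cv2.imwrite(f"pics/{tag}_{n}_c{x0}_{y0}.png",cv2.resize(im,None,fx=s,fy=s,interpolation=cv2.INTER_NEAREST))
E
python3 - <<'E'
from h import *
crop('a','top',200,120,200,150,4)
crop('a','side',190,150,200,130,4)
z=load('top');P=pts(z)
for uv in[(270,178),(255,152),(262,208),(350,217),(343,280),(412,160),(300,250),(300,190),(345,205),(365,200),(250,230)]:print(uv,P[uv[1],uv[0]].round(3))
E
```

```text
(270, 178) [ 0.581 -0.225  0.016]
(255, 152) [ 0.639 -0.202  0.068]
(262, 208) [ 0.5   -0.193  0.028]
(350, 217) [ 0.417 -0.402  0.1  ]
(343, 280) [ 0.282 -0.361  0.028]
(412, 160) [ 0.536 -0.587  0.083]
(300, 250) [ 0.38  -0.27   0.001]
(300, 190) [ 0.538 -0.298  0.001]
(345, 205) [ 0.472 -0.406  0.011]
(365, 200) [ 0.479 -0.462  0.001]
(250, 230) [ 0.455 -0.151  0.002]
```

View pics/a_top_c200_120.png

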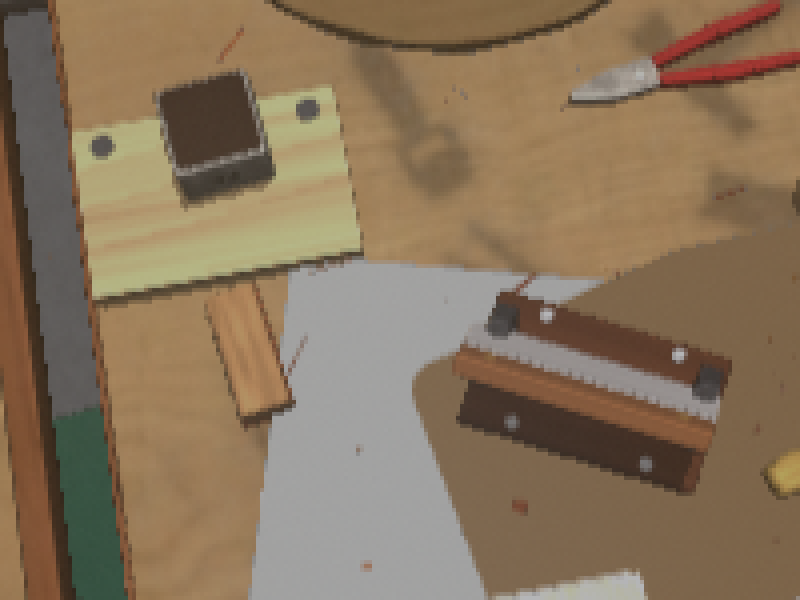

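View pics/a_side_c190_150.png

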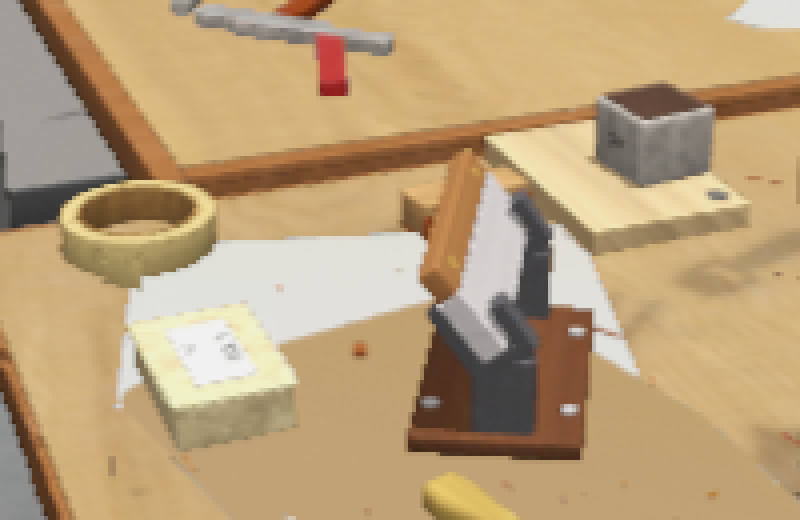

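Run:
```python
from h import *
z=load('top');P=pts(z);p=z['p'].astype(int)
print('cam',(-z['R'].T@z['t']).round(3))
def rect(m,name,h=None):
    n,l,st,_=cv2.connectedComponentsWithStats(m.astype(np.uint8));i=1+np.argmax(st[1:,4]);m=l==i
    v,u=np.nonzero(m)
    Q=P[m] if h is None else ray(z,np.c_[u,v],h)
    r=cv2.minAreaRect((Q[:,:2]*1000).astype(np.float32))
    print(name,len(Q),'z',np.median(Q[:,2]).round(4),'rect mm',np.round(r[0],1),np.round(r[1],1),round(r[2],2));b=cv2.boxPoints(r);print(b.round(1).tolist(),st[i])
    return m,Q
def roi(x0,y0,x1,y1):
    m=np.zeros(P.shape[:2],bool);m[y0:y1,x0:x1]=1;return m
hgt=P[...,2]
hsv=cv2.cvtColor(z['p'],cv2.COLOR_RGB2HSV).astype(int)
print('board hsv',hsv[180,270],'blk',hsv[208,262],'bench',hsv[175,310],'front',hsv[188,270:272])
m=(hsv[...,0]>22)&(hsv[...,2]>150)&(hgt>.008)&roi(215,135,295,197);rect(m,'board',.018)
m=(hgt>.008)&(hgt<.05)&roi(215,135,295,197);rect(m,'boardd',.018)
m=(hgt>.018)&(hgt<.036)&roi(248,188,275,228)&(hsv[...,0]<22);rect(m,'block',.027)
m=(hgt>.04)&roi(230,130,275,175);rect(m,'weight')
m=(hgt>.02)&(hgt<.04)&roi(310,255,375,300);rect(m,'tin',.029)
m=(hgt>.02)&roi(395,145,430,180);rect(m,'bottle')
m=(hgt>.004)&(hgt<.03)&roi(335,115,405,150);rect(m,'pliers')
```

```text
cam [ 0.179 -0.293  1.1  ]
board hsv [ 29  71 180] blk [ 14 124 175] bench [ 17 111 159] front [[ 17  98 122]
 [ 16 100 125]]
board 734 z 0.018 rect mm [ 577.3 -186.7] [ 35.2 177.4] 0.3
[[559.2999877929688, -98.0999984741211], [560.2000122070312, -275.5], [595.4000244140625, -275.29998779296875], [594.5, -97.9000015258789]] [222 170  68  25 734]
boardd 2493 z 0.018 rect mm [ 617.8 -186.6] [125.2 179.6] 0.2
[[554.7999877929688, -97.0], [555.5, -276.6000061035156], [680.7000122070312, -276.20001220703125], [680.0999755859375, -96.5]] [ 218  142   73   54 2493]
block 424 z 0.027 rect mm [ 502.2 -192.3] [86.  34.9] 8.29
[[457.20001220703125, -181.1999969482422], [462.20001220703125, -215.6999969482422], [547.2999877929688, -203.3000030517578], [542.2000122070312, -168.8000030517578]] [251 191  22  34 424]
weight 623 z 0.0676 rect mm [ 426.  -225.8] [507.5  63.6] 7.99
[[170.3000030517578, -229.5], [179.10000610351562, -292.5], [681.7000122070312, -222.0], [672.9000244140625, -159.0]] [239 138  29  30 623]
tin 1234 z 0.029 rect mm [ 281.4 -358.3] [102.4  71.8] 89.91
[[245.39999389648438, -409.3999938964844], [317.29998779296875, -409.5], [317.3999938964844, -307.1000061035156], [245.60000610351562, -307.0]] [ 320  263   46   36 1234]
bottle 365 z 0.0657 rect mm [ 361.5 -457.5] [ 45.  489.7] 53.12
[[152.10000610351562, -328.5], [543.9000244140625, -622.4000244140625], [570.9000244140625, -586.4000244140625], [179.10000610351562, -292.5]] [402 150  20  24 365]
pliers 426 z 0.0093 rect mm [ 649.5 -514.4] [ 48.5 160.7] 10.49
[[611.0, -439.8999938964844], [640.2000122070312, -597.9000244140625], [687.9000244140625, -589.0], [658.7000122070312, -431.0]] [342 120  59  26 426]
```

Board, block, tin and pliers match their given sizes. Now the bar in its rest.

Run:
```python
from h import *
for n in('top','side'):
    z=load(n);P=pts(z);h=P[...,2]
    box=(P[...,0]>.35)&(P[...,0]<.53)&(P[...,1]>-.50)&(P[...,1]<-.30)
    m=box&(h>.05)&(h<.14)
    hsv=cv2.cvtColor(z['p'],cv2.COLOR_RGB2HSV).astype(int)
    al=m&(hsv[...,1]<50)&(hsv[...,2]>110); wd=m&(hsv[...,1]>90)&(hsv[...,2]>80)
    for nm,k in(('al',al),('wood',wd)):
        nn,l,st,_=cv2.connectedComponentsWithStats(k.astype(np.uint8));i=1+np.argmax(st[1:,4]);k=cv2.erode((l==i).astype(np.uint8),np.ones((2,2)))>0
        Q=P[k];c=Q.mean(0);U,S,V=np.linalg.svd(Q-c,full_matrices=False)
        print(n,nm,len(Q),'c',c.round(4),'n',V[2].round(3),'long',V[0].round(3),'rms',(S[2]/len(Q)**.5).round(4),'ext',np.ptp((Q-c)@V[0]).round(3),np.ptp((Q-c)@V[1]).round(3),'z',Q[:,2].min().round(3),Q[:,2].max().round(3))
    b=box&(h>.007)&(h<.017)&(hsv[...,2]<120)
    Q=P[b];r=cv2.minAreaRect((Q[:,:2]*1000).astype(np.float32));print(n,'base',len(Q),np.round(r[0],1),np.round(r[1],1),round(r[2],2))
```

```text
top al 303 c [ 0.4316 -0.4025  0.0837] n [ 0.701 -0.385  0.6  ] long [-0.484 -0.875  0.003] rms 0.0007 ext 0.156 0.04 z 0.066 0.099
top wood 438 c [ 0.4111 -0.3902  0.1076] n [ 0.006  0.001 -1.   ] long [-0.478 -0.879 -0.003] rms 0.0028 ext 0.156 0.018 z 0.1 0.115
top base 1109 [ 421.5 -398.5] [159.2 134.4] 61.3
side al 442 c [ 0.4233 -0.4229  0.0824] n [ 0.69  -0.425  0.585] long [-0.507 -0.861 -0.028] rms 0.0035 ext 0.156 0.04 z 0.061 0.099
side wood 277 c [ 0.4075 -0.4105  0.1071] n [-0.549  0.331 -0.768] long [-0.49  -0.871 -0.025] rms 0.0027 ext 0.154 0.019 z 0.094 0.113
side base 393 [ 435.5 -417.2] [146.3  92.7] 61.28
```

Run:
```python
from h import *
a=np.radians(-28.8);t=np.radians(36.9)
ex=np.array([np.cos(a),np.sin(a),0]);by=np.array([-np.sin(a),np.cos(a),0]);up=np.array([0,0,1.])
bx=np.cos(t)*ex+np.sin(t)*up;bz=-np.sin(t)*ex+np.cos(t)*up
B=np.c_[bx,by,bz];o=np.array([.42,-.4,.085])
for n in('top','side'):
    z=load(n);P=pts(z);h=P[...,2]
    box=(P[...,0]>.35)&(P[...,0]<.53)&(P[...,1]>-.50)&(P[...,1]<-.30)
    m=box&(h>.05)&(h<.14)
    hsv=cv2.cvtColor(z['p'],cv2.COLOR_RGB2HSV).astype(int)
    al=m&(hsv[...,1]<50)&(hsv[...,2]>110); wd=m&(hsv[...,1]>90)&(hsv[...,2]>80)
    for nm,k in(('al',al),('wood',wd)):
        nn,l,st,_=cv2.connectedComponentsWithStats(k.astype(np.uint8));k=l==1+np.argmax(st[1:,4])
        q=(P[k]-o)@B*1000
        print(n,nm,'pct1/50/99 u v w',np.percentile(q,[1,50,99],0).round(1).T.tolist())
```

```text
top al pct1/50/99 u v w [[6.6, 8.3, 10.2], [-72.3, 4.9, 83.5], [-31.9, -9.5, 8.9]]
top wood pct1/50/99 u v w [[-5.4, 5.1, 9.5], [-72.5, 5.5, 83.1], [9.9, 26.1, 31.4]]
side al pct1/50/99 u v w [[-5.6, 10.9, 19.4], [-76.3, -22.0, 76.5], [-30.7, -8.8, 10.1]]
side wood pct1/50/99 u v w [[-3.1, 9.6, 11.9], [-76.0, -18.5, 82.2], [10.9, 23.3, 28.3]]
```

Bar centre is about (0.423,-0.397,0.086), yaw -28.8°, lean 36.9°. Block centre is (0.502,-0.192), long axis yaw 8.3°. Now I move over the block.

```bash
python3 -m handwheel '[{"dy":-0.035,"dz":0.0315},{"dy":-0.035,"dz":0.0315},{"dy":-0.035,"dz":0.0315},{"dy":-0.035,"dz":0.0315},{"dy":-0.035,"dz":0.0315},{"dy":-0.035,"dz":0.0315},{"dy":-0.035,"dz":0.0315},{"dy":-0.035,"dz":0.0315}]'
python3 -m handwheel '[{"dy":-0.035,"dz":0.0315},{"dy":-0.035,"dz":0.0315},{"dy":-0.035,"dz":0.0315},{"dy":-0.035,"dz":0.0315},{"dy":-0.035,"dz":0.0315},{"dy":-0.035,"dz":0.0315},{"dy":-0.035,"dz":0.0315},{"dy":-0.035,"dz":0.0315}]'
```

```text
schema error: expected keys fingers, dx, dy, dz, wx, wy, wz
schema error: expected keys fingers, dx, dy, dz, wx, wy, wz
```

```bash
python3 -m handwheel '[{"fingers":-1,"dx":0,"dy":-0.035,"dz":0.0315,"wx":0,"wy":0,"wz":0},{"fingers":-1,"dx":0,"dy":-0.035,"dz":0.0315,"wx":0,"wy":0,"wz":0},{"fingers":-1,"dx":0,"dy":-0.035,"dz":0.0315,"wx":0,"wy":0,"wz":0},{"fingers":-1,"dx":0,"dy":-0.035,"dz":0.0315,"wx":0,"wy":0,"wz":0},{"fingers":-1,"dx":0,"dy":-0.035,"dz":0.0315,"wx":0,"wy":0,"wz":0},{"fingers":-1,"dx":0,"dy":-0.035,"dz":0.0315,"wx":0,"wy":0,"wz":0},{"fingers":-1,"dx":0,"dy":-0.035,"dz":0.0315,"wx":0,"wy":0,"wz":0},{"fingers":-1,"dx":0,"dy":-0.035,"dz":0.0315,"wx":0,"wy":0,"wz":0}]'
python3 -m handwheel '[{"fingers":-1,"dx":0,"dy":-0.035,"dz":0.0315,"wx":0,"wy":0,"wz":0},{"fingers":-1,"dx":0,"dy":-0.035,"dz":0.0315,"wx":0,"wy":0,"wz":0},{"fingers":-1,"dx":0,"dy":-0.035,"dz":0.0315,"wx":0,"wy":0,"wz":0},{"fingers":-1,"dx":0,"dy":-0.035,"dz":0.0315,"wx":0,"wy":0,"wz":0},{"fingers":-1,"dx":0,"dy":-0.035,"dz":0.0315,"wx":0,"wy":0,"wz":0},{"fingers":-1,"dx":0,"dy":-0.035,"dz":0.0315,"wx":0,"wy":0,"wz":0},{"fingers":-1,"dx":0,"dy":-0.035,"dz":0.0315,"wx":0,"wy":0,"wz":0},{"fingers":-1,"dx":0,"dy":-0.035,"dz":0.0315,"wx":0,"wy":0,"wz":0}]'
```

```text
time_s: 0.95
eef_pos: [0.3699, 0.212, 0.2532]
orientation: [[0.0, 0.404, 0.915], [0.0, 0.915, -0.404], [-1.0, 0.0, 0.0]]
force: [0.9, -0.3, 0.3]
width: 0.0852
time_s: 1.75
eef_pos: [0.4874, -0.1461, 0.2532]
orientation: [[0.0, 0.404, 0.915], [0.0, 0.915, -0.404], [-1.0, 0.0, 0.0]]
force: [1.3, 0.4, 0.1]
width: 0.0854
```

```bash
python3 -m handwheel '[{"fingers":-1,"dx":0,"dy":0,"dz":0,"wx":0.149,"wy":0,"wz":0},{"fingers":-1,"dx":0,"dy":0,"dz":0,"wx":0.149,"wy":0,"wz":0},{"fingers":-1,"dx":0,"dy":0,"dz":0,"wx":0.149,"wy":0,"wz":0},{"fingers":-1,"dx":0,"dy":0,"dz":0,"wx":0.149,"wy":0,"wz":0},{"fingers":-1,"dx":0,"dy":0,"dz":0,"wx":0.149,"wy":0,"wz":0},{"fingers":-1,"dx":0,"dy":0,"dz":0,"wx":0.149,"wy":0,"wz":0},{"fingers":-1,"dx":0,"dy":0,"dz":0,"wx":0.149,"wy":0,"wz":0},{"fingers":-1,"dx":0,"dy":0,"dz":0,"wx":0.149,"wy":0,"wz":0}]'
python3 -m handwheel '[{"fingers":-1,"dx":0,"dy":0,"dz":0,"wx":0.149,"wy":0,"wz":0},{"fingers":-1,"dx":0,"dy":0,"dz":0,"wx":0.149,"wy":0,"wz":0},{"fingers":-1,"dx":0,"dy":0,"dz":0,"wx":0.149,"wy":0,"wz":0},{"fingers":-1,"dx":0,"dy":0,"dz":0,"wx":0.149,"wy":0,"wz":0},{"fingers":-1,"dx":0,"dy":0,"dz":0,"wx":0.149,"wy":0,"wz":0},{"fingers":-1,"dx":0,"dy":0,"dz":0,"wx":0.149,"wy":0,"wz":0},{"fingers":-1,"dx":0,"dy":0,"dz":0,"wx":0.149,"wy":0,"wz":0},{"fingers":-1,"dx":0,"dy":0,"dz":0,"wx":0.149,"wy":0,"wz":0}]'
cat >> h.py <<'E'
def state():
    from bench import sense
    s=sense();np.set_printoptions(suppress=True,precision=4)
    print('t',round(s['time_s'],2),'pos',s['eef_pos'],'w',round(s['width'],4),'F',s['force'].round(2),'q',s['joints'].round(3));print(s['orientation'].round(4).tolist())
    return s
def togo(s,target,Rt=None):
    "shift in tool axes to world target; rotation vec in tool axes to Rt"
    R=s['orientation'];print('shift tool mm',((R.T@(np.array(target)-s['eef_pos']))*1000).round(1))
    if Rt is not None: print('rotvec tool',cv2.Rodrigues(R.T@Rt)[0].ravel().round(4))
def Rdown(yaw):  # tool down, tool y at yaw deg
    a=np.radians(yaw);x=np.array([0,0,-1.]);y=np.array([np.cos(a),np.sin(a),0]);return np.c_[x,y,np.cross(x,y)]
E
python3 - <<'E'
from h import *
s=state();togo(s,[.502,-.192,.15],Rdown(-81.7))
grab('b',('wrist',))
E
```

```text
time_s: 2.55
eef_pos: [0.4871, -0.144, 0.253]
orientation: [[-0.001, 0.999, -0.043], [0.0, -0.043, -0.999], [-1.0, -0.001, -0.0]]
force: [0.6, -0.9, 0.2]
width: 0.0858
time_s: 3.35
eef_pos: [0.4871, -0.144, 0.253]
orientation: [[-0.001, 0.329, -0.944], [0.0, -0.944, -0.329], [-1.0, -0.0, 0.0]]
force: [0.8, 0.5, 0.8]
width: 0.0857
t 3.35 pos [ 0.4871 -0.144   0.253 ] w 0.0857 F [0.75 0.47 0.84] q [-0.443 -0.061  1.826  0.     1.377  0.792]
[[-0.0006, 0.3294, -0.9442], [0.0003, -0.9442, -0.3294], [-1.0, -0.0004, 0.0004]]
shift tool mm [103.   50.2   1.7]
rotvec tool [0.1908 0.0005 0.0004]
```

View pics/b_wrist.png

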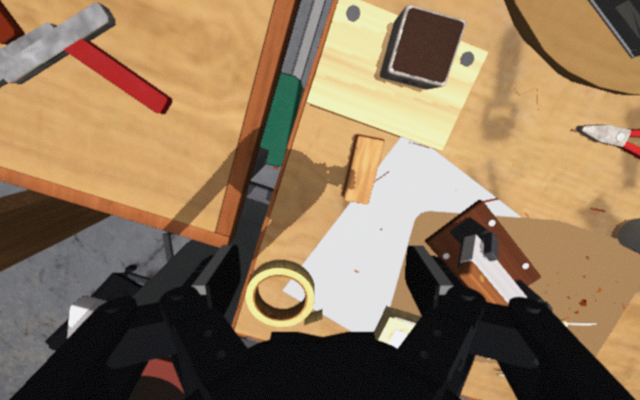

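Wrist view: block at (363,170), the board's front edge from about (310,103) to (443,149), weight at (423,47), rest at lower right. I refine the block and edge from this closer view.

Run:
```python
from h import *
z=load('wrist','b');P=pts(z);h=P[...,2]
hsv=cv2.cvtColor(z['p'],cv2.COLOR_RGB2HSV).astype(int)
C=-z['R'].T@z['t'];print('cam',C)
box=(P[...,0]>.44)&(P[...,0]<.553)&(P[...,1]>-.24)&(P[...,1]<-.15)&(h>.02)&(h<.04)
v,u=np.nonzero(box);Q=P[box];print('blk z',np.median(Q[:,2]))
Q=ray(z,np.c_[u,v],.027);print(cv2.minAreaRect((Q[:,:2]*1000).astype(np.float32)),len(Q))
b=(P[...,0]>.54)&(P[...,0]<.72)&(P[...,1]>-.30)&(P[...,1]<-.07)&(h>.011)&(h<.025)
v,u=np.nonzero(b);Q=ray(z,np.c_[u,v],.018);print('board z',np.median(P[b][:,2]),cv2.minAreaRect((Q[:,:2]*1000).astype(np.float32)))
# front edge line: min x per y bin
y=Q[:,1];ys=np.arange(-.27,-.1,.008);E=[]
for a in ys:
    k=(y>a)&(y<a+.008)
    if k.sum()>5:E.append([a+.004,np.sort(Q[k,0])[:2].mean()])
E=np.array(E);f=np.polyfit(E[:,0],E[:,1],1);r=E[:,1]-np.polyval(f,E[:,0]);print('edge slope deg',-np.degrees(np.arctan(f[0])),'x at -.187',np.polyval(f,-.187),'rms',r.std(),'y',y.min(),y.max())
```

```text
cam [ 0.55801371 -0.11955471  0.37358296]
blk z 0.02569972378355495
((507.08837890625, -191.22705078125), (84.17029571533203, 33.95331573486328), 8.428500175476074) 1793
board z 0.01786092135189257 ((620.162841796875, -202.9681396484375), (154.5894775390625, 230.01901245117188), 13.278600692749023)
edge slope deg -0.2953363181948618 x at -.187 0.5570684476557294 rms 0.008607404783189549 y -0.3002351219370325 -0.09764268598525724
```

```bash
python3 -m handwheel '[{"fingers":-0.6,"dx":0.01,"dy":0.048,"dz":0,"wx":0,"wy":0,"wz":0},{"fingers":-0.6,"dx":0.03,"dy":0.003,"dz":0,"wx":0.095,"wy":0,"wz":0},{"fingers":-0.6,"dx":0.04,"dy":0,"dz":0,"wx":0.095,"wy":0,"wz":0},{"fingers":-0.6,"dx":0.04,"dy":0,"dz":0,"wx":0,"wy":0,"wz":0},{"fingers":-0.6,"dx":0.04,"dy":0,"dz":0,"wx":0,"wy":0,"wz":0}]'
python3 - <<'E'
from h import *
s=state();togo(s,[.504,-.1915,.027],Rdown(-81.7))
E
```

```text
time_s: 3.9
eef_pos: [0.5042, -0.1922, 0.0918]
orientation: [[0.0, 0.154, -0.988], [-0.0, -0.988, -0.154], [-1.0, 0.0, -0.0]]
force: [1.1, -1.2, 0.5]
width: 0.0682
t 3.9 pos [ 0.5042 -0.1922  0.0918] w 0.0682 F [ 1.08 -1.22  0.52] q [-0.51   0.196  1.881 -0.     1.065  0.906]
[[0.0003, 0.1539, -0.9881], [-0.0002, -0.9881, -0.1539], [-1.0, 0.0002, -0.0003]]
shift tool mm [64.8 -0.8  0.1]
rotvec tool [ 0.0097 -0.0003 -0.0002]
```

```bash
python3 -m handwheel '[{"fingers":-0.6,"dx":0.03,"dy":0,"dz":0,"wx":0,"wy":0,"wz":0},{"fingers":-0.6,"dx":0.024,"dy":0,"dz":0,"wx":0,"wy":0,"wz":0},{"fingers":-0.6,"dx":0.01,"dy":0,"dz":0,"wx":0,"wy":0,"wz":0},{"fingers":0.6,"dx":0,"dy":0,"dz":0,"wx":0,"wy":0,"wz":0},{"fingers":0.6,"dx":0,"dy":0,"dz":0,"wx":0,"wy":0,"wz":0},{"fingers":0.6,"dx":0,"dy":0,"dz":0,"wx":0,"wy":0,"wz":0},{"fingers":0.6,"dx":0,"dy":0,"dz":0,"wx":0,"wy":0,"wz":0},{"fingers":0.6,"dx":0,"dy":0,"dz":0,"wx":0,"wy":0,"wz":0}]' 30
```

```text
time_s: 4.7
eef_pos: [0.5056, -0.1928, 0.0309]
orientation: [[0.003, 0.151, -0.988], [-0.001, -0.988, -0.151], [-1.0, 0.002, -0.002]]
force: [-1.1, 0.8, 6.5]
width: 0.0334
```

```bash
python3 -m handwheel '[{"fingers":0.6,"dx":-0.02,"dy":0,"dz":0,"wx":0,"wy":0,"wz":0},{"fingers":0.6,"dx":0,"dy":0,"dz":0.02,"wx":0,"wy":0,"wz":0},{"fingers":0.6,"dx":0,"dy":0,"dz":0.03,"wx":0,"wy":0,"wz":0},{"fingers":0.6,"dx":0,"dy":0,"dz":0.03,"wx":0,"wy":0,"wz":0},{"fingers":0.6,"dx":0,"dy":0,"dz":0.01,"wx":0,"wy":0,"wz":0},{"fingers":0.6,"dx":0.01,"dy":0,"dz":0,"wx":0,"wy":0,"wz":0},{"fingers":0.6,"dx":0.006,"dy":0,"dz":0,"wx":0,"wy":0,"wz":0},{"fingers":0.6,"dx":0,"dy":0,"dz":0,"wx":0,"wy":0,"wz":0}]'
```

```text
time_s: 5.5
eef_pos: [0.4156, -0.2053, 0.0323]
orientation: [[-0.001, 0.152, -0.988], [0.001, -0.988, -0.152], [-1.0, -0.001, 0.001]]
force: [-0.9, 0.9, -0.5]
width: 0.0335
```

```bash
python3 -m handwheel '[{"fingers":0.6,"dx":0.003,"dy":0,"dz":0,"wx":0,"wy":0,"wz":0},{"fingers":0.6,"dx":0,"dy":0,"dz":0,"wx":0,"wy":0,"wz":0}]'
python3 - <<'E'
from h import *
grab('c',('side',));crop('c','side',190,100,200,150,4)
E
```

```text
time_s: 5.7
eef_pos: [0.4163, -0.2058, 0.0309]
orientation: [[0.0, 0.152, -0.988], [0.0, -0.988, -0.152], [-1.0, -0.0, -0.0]]
force: [-2.5, 1.5, 7.5]
width: 0.0334
```

View pics/c_side_c190_100.png

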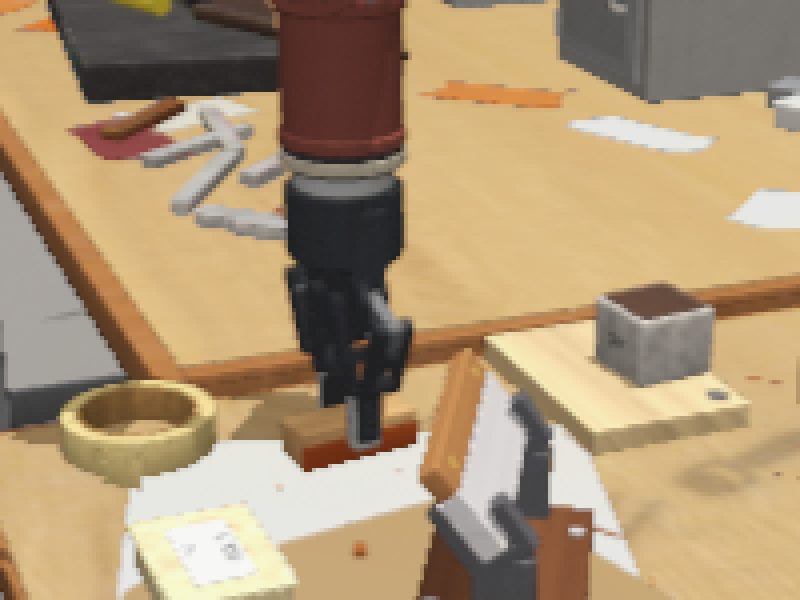

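Block lies flat on the bench at about (0.417,-0.206), still between the fingers. I let go, rise, and turn for the bar.

```bash
python3 -m handwheel '[{"fingers":-0.6,"dx":0,"dy":0,"dz":0,"wx":0,"wy":0,"wz":0},{"fingers":-0.6,"dx":0,"dy":0,"dz":0,"wx":0,"wy":0,"wz":0},{"fingers":-0.6,"dx":0,"dy":0,"dz":0,"wx":0,"wy":0,"wz":0},{"fingers":-0.6,"dx":-0.04,"dy":0,"dz":0,"wx":0,"wy":0,"wz":0},{"fingers":-0.6,"dx":-0.05,"dy":0,"dz":0,"wx":0,"wy":0,"wz":0},{"fingers":-0.6,"dx":-0.05,"dy":0,"dz":0,"wx":0,"wy":0,"wz":0},{"fingers":-0.9,"dx":-0.04,"dy":0.02,"dz":0,"wx":-0.13,"wy":0,"wz":0},{"fingers":-0.9,"dx":0,"dy":0.03,"dz":0,"wx":-0.13,"wy":0,"wz":0}]'
python3 -m handwheel '[{"fingers":-0.9,"dx":0,"dy":0.03,"dz":0,"wx":-0.13,"wy":0,"wz":0},{"fingers":-0.9,"dx":0,"dy":0,"dz":0,"wx":-0.13,"wy":0,"wz":0},{"fingers":-0.9,"dx":0,"dy":0,"dz":0,"wx":-0.13,"wy":0,"wz":0},{"fingers":-0.9,"dx":0,"dy":0,"dz":0,"wx":-0.13,"wy":0,"wz":0},{"fingers":-0.9,"dx":0,"dy":0,"dz":0,"wx":-0.13,"wy":0,"wz":0}]'
cat >> h.py <<'E'
def barR(yaw=-28.8,tilt=36.9):
    a=np.radians(yaw);t=np.radians(tilt)
    ex=np.array([np.cos(a),np.sin(a),0]);up=np.array([0,0,1.])
    bx=np.cos(t)*ex+np.sin(t)*up;bz=-np.sin(t)*ex+np.cos(t)*up
    return np.c_[-bz,bx,np.cross(-bz,bx)]
E
python3 - <<'E'
from h import *
s=state();togo(s,[.361,-.3625,.18],Rdown(-28.8));togo(s,[.361,-.3625,.18],barR())
grab('d',('top','wrist'));crop('d','top',200,120,200,150,4)
E
```

```text
time_s: 6.55
eef_pos: [0.43, -0.2564, 0.2177]
orientation: [[0.01, 0.407, -0.914], [-0.008, -0.914, -0.407], [-1.0, 0.011, -0.006]]
force: [1.1, 0.3, 0.8]
width: 0.0809
time_s: 7.05
eef_pos: [0.4388, -0.2819, 0.21]
orientation: [[-0.0, 0.876, -0.483], [0.0, -0.483, -0.876], [-1.0, -0.0, -0.0]]
force: [-0.1, 0.1, 0.5]
width: 0.0809
t 7.05 pos [ 0.4388 -0.2819  0.21  ] w 0.0809 F [-0.14  0.13  0.47] q [-0.722  0.008  1.841  0.     1.293 -0.219]
[[-0.0004, 0.8757, -0.4828], [0.0004, -0.4828, -0.8757], [-1.0, -0.0005, -0.0002]]
shift tool mm [ 30.  -29.2 108.2]
rotvec tool [-0.0012 -0.0002  0.0005]
shift tool mm [ 30.  -29.2 108.2]
rotvec tool [-0.0012  0.0002  0.6445]
```

View pics/d_wrist.png

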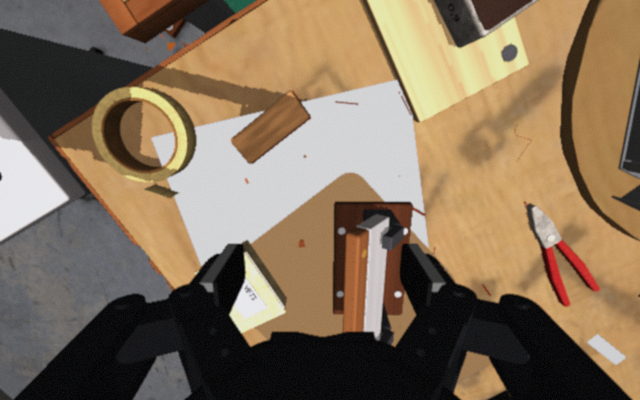

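View pics/d_top_c200_120.png

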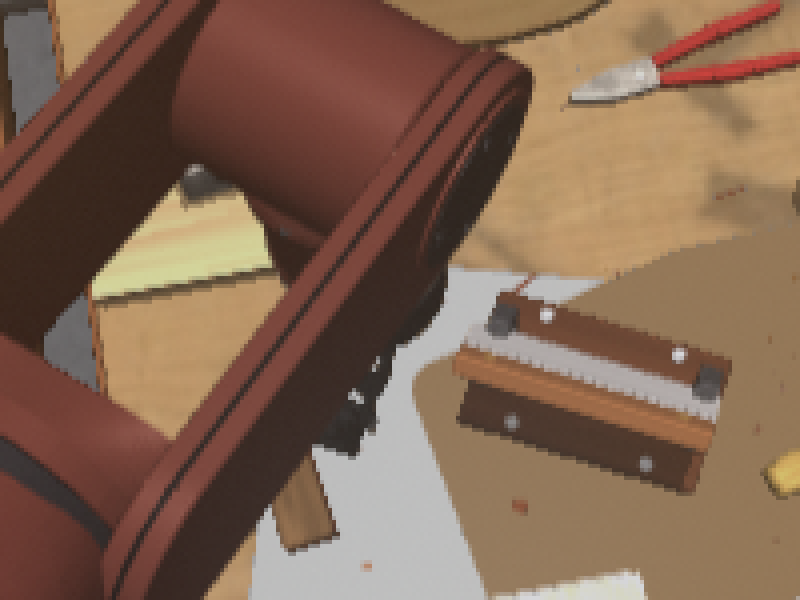

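Wrist view: the block lies clear at (271,127), the board edge is at upper right, and the bar at (365,270) runs parallel to the image columns, so the yaw is right. I move across and tilt.

```bash
python3 -m handwheel '[{"fingers":-0.9,"dx":0,"dy":-0.01,"dz":0.036,"wx":0,"wy":0,"wz":0},{"fingers":-0.9,"dx":0,"dy":-0.01,"dz":0.036,"wx":0,"wy":0,"wz":0},{"fingers":-0.9,"dx":0,"dy":-0.01,"dz":0.036,"wx":0,"wy":0,"wz":0.129},{"fingers":-0.9,"dx":0,"dy":0,"dz":0,"wx":0,"wy":0,"wz":0.129},{"fingers":-0.9,"dx":0,"dy":0,"dz":0,"wx":0,"wy":0,"wz":0.129},{"fingers":-0.9,"dx":0,"dy":0,"dz":0,"wx":0,"wy":0,"wz":0.129},{"fingers":-0.9,"dx":0,"dy":0,"dz":0,"wx":0,"wy":0,"wz":0.129},{"fingers":-0.9,"dx":0,"dy":0,"dz":0,"wx":0,"wy":0,"wz":0}]'
python3 - <<'E'
from h import *
s=state();togo(s,[.361,-.3625,.18],barR());togo(s,[.4136,-.3914,.1002],barR())
grab('e',('wrist','side'));crop('e','side',190,100,200,150,4)
E
```

```text
time_s: 7.95
eef_pos: [0.3578, -0.3588, 0.2063]
orientation: [[0.524, 0.696, -0.491], [-0.29, -0.397, -0.871], [-0.801, 0.599, -0.006]]
force: [-0.6, 0.9, -0.9]
width: 0.0811
t 7.95 pos [ 0.3578 -0.3588  0.2063] w 0.0811 F [-0.59  0.88 -0.86] q [-1.183 -0.453  2.35   0.552  0.797 -0.969]
[[0.5236, 0.696, -0.4914], [-0.2901, -0.3966, -0.8709], [-0.801, 0.5986, -0.0058]]
shift tool mm [ 23.8 -12.    1.8]
rotvec tool [-0.0123  0.002   0.0023]
shift tool mm [123.6 -11.7   1.6]
rotvec tool [-0.0123  0.002   0.0023]
```

View pics/e_wrist.png

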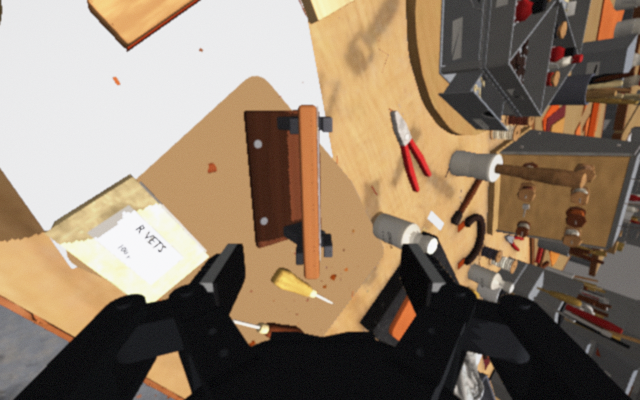

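View pics/e_side_c190_100.png

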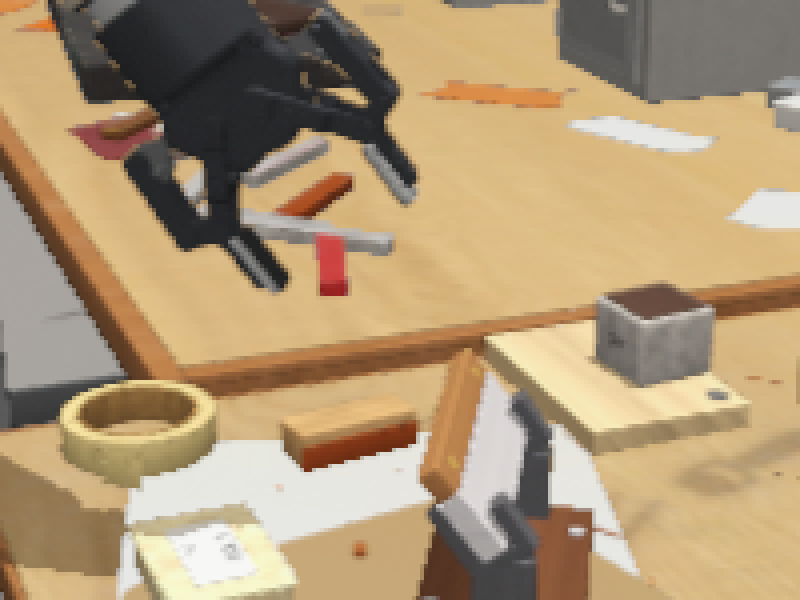

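Wrist view along the slant: the rail runs from (308,106) to (312,278), and the block lies flat and clear at upper left. I check the bar's centre and yaw from this view.

Run:
```python
from h import *
z=load('wrist','e');P=pts(z);T=barR();B=np.c_[T[:,1],-T[:,2],-T[:,0]];o=np.array([.4231,-.3966,.0858])
q=(P-o)@B*1000
hsv=cv2.cvtColor(z['p'],cv2.COLOR_RGB2HSV).astype(int)
m=(abs(q[...,0])<20)&(abs(q[...,1])<95)&(q[...,2]>5)&(q[...,2]<45)&(hsv[...,1]>90)
Q=q[m];print(len(Q),np.percentile(Q,[1,50,99],0).round(1).T.tolist())
t=m&(q[...,2]>26);Q=q[t];print('topface',len(Q),np.percentile(Q,[1,50,99],0).round(1).T.tolist())
f=np.polyfit(Q[:,1],Q[:,0],1);print('skew deg (u vs v)',np.degrees(np.arctan(f[0])))
g=np.polyfit(Q[:,1],Q[:,2],1);print('pitch deg',np.degrees(np.arctan(g[0])), 'w vs u',np.polyfit(Q[:,0],Q[:,2],1))
```

```text
2952 [[-6.3, 1.2, 8.4], [-74.9, 12.4, 78.9], [23.6, 26.7, 28.4]]
topface 2364 [[-5.6, 1.1, 7.6], [-74.6, 12.4, 78.9], [26.0, 26.9, 28.4]]
skew deg (u vs v) 0.0021200104905911305
pitch deg 0.012778381675820693 w vs u [6.19214113e-03 2.69727675e+01]
```

```bash
python3 -m handwheel '[{"fingers":-0.7,"dx":0.02,"dy":-0.011,"dz":0,"wx":-0.012,"wy":0.002,"wz":0.002},{"fingers":-0.6,"dx":0.03,"dy":0,"dz":0,"wx":0,"wy":0,"wz":0},{"fingers":-0.5,"dx":0.03,"dy":0,"dz":0,"wx":0,"wy":0,"wz":0},{"fingers":-0.3,"dx":0.01,"dy":0,"dz":0,"wx":0,"wy":0,"wz":0},{"fingers":-0.3,"dx":0,"dy":0,"dz":0,"wx":0,"wy":0,"wz":0}]'
python3 - <<'E'
from h import *
s=state();T=barR();B=np.c_[T[:,1],-T[:,2],-T[:,0]];mid=np.array([.4231,-.3966,.0858])+B@[.0007,.002,-.0015];print('mid',mid)
togo(s,mid+B@[0,0,.018],T)
E
```

```text
time_s: 8.55
eef_pos: [0.4014, -0.3839, 0.1312]
orientation: [[0.526, 0.704, -0.476], [-0.288, -0.379, -0.879], [-0.8, 0.6, 0.004]]
force: [0.6, 0.3, -1.0]
width: 0.0554
t 8.55 pos [ 0.4014 -0.3839  0.1312] w 0.0554 F [ 0.58  0.3  -1.03] q [-1.101 -0.16   2.294  0.689  0.562 -1.115]
[[0.5264, 0.7043, -0.4763], [-0.2885, -0.379, -0.8793], [-0.7998, 0.6003, 0.0036]]
mid [ 0.4253 -0.3956  0.085 ]
shift tool mm [34.9 -6.4 -1.3]
rotvec tool [ 0.0071 -0.0008  0.0002]
```

```bash
python3 -m handwheel '[{"fingers":-0.3,"dx":0.005,"dy":-0.006,"dz":-0.001,"wx":0.007,"wy":0,"wz":0},{"fingers":-0.3,"dx":0.02,"dy":0,"dz":0,"wx":0,"wy":0,"wz":0},{"fingers":-0.3,"dx":0.01,"dy":0,"dz":0,"wx":0,"wy":0,"wz":0},{"fingers":-0.3,"dx":0,"dy":0,"dz":0,"wx":0,"wy":0,"wz":0}]' 60
python3 - <<'E'
from h import *
s=state();T=barR();mid=np.array([.4253,-.3956,.085]);togo(s,mid-T[:,0]*.018,T)
grab('f',('wrist',))
E
```

```text
time_s: 8.95
eef_pos: [0.4148, -0.3907, 0.1001]
orientation: [[0.527, 0.699, -0.483], [-0.291, -0.385, -0.876], [-0.798, 0.602, 0.001]]
force: [-0.5, -0.1, 1.1]
width: 0.0554
t 8.95 pos [ 0.4148 -0.3907  0.1001] w 0.0554 F [-0.46 -0.07  1.12] q [-1.078 -0.053  2.273  0.781  0.483 -1.197]
[[0.5272, 0.6994, -0.4826], [-0.2911, -0.3848, -0.8759], [-0.7983, 0.6023, 0.0007]]
shift tool mm [ 1.   0.1 -0.7]
rotvec tool [-0.0003  0.0011 -0.0023]
```

View pics/f_wrist.png

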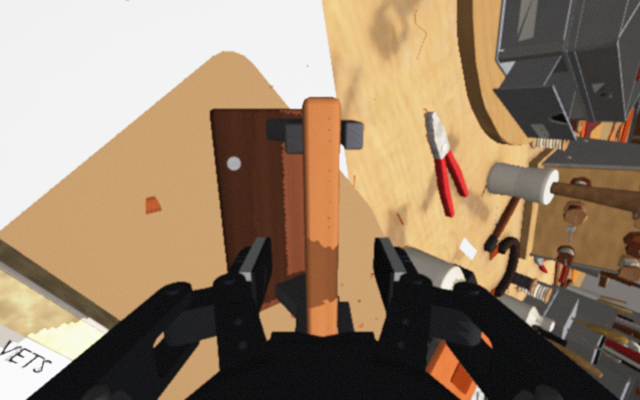

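Bar is at column 321, midway between the pads at 258 and 388. I close on it.

```bash
python3 -m handwheel '[{"fingers":0.9,"dx":0,"dy":0,"dz":0,"wx":0,"wy":0,"wz":0},{"fingers":0.9,"dx":0,"dy":0,"dz":0,"wx":0,"wy":0,"wz":0},{"fingers":0.9,"dx":0,"dy":0,"dz":0,"wx":0,"wy":0,"wz":0},{"fingers":0.9,"dx":0,"dy":0,"dz":0,"wx":0,"wy":0,"wz":0},{"fingers":0.9,"dx":0,"dy":0,"dz":0,"wx":0,"wy":0,"wz":0},{"fingers":0.9,"dx":0,"dy":0,"dz":0,"wx":0,"wy":0,"wz":0}]' 60
```

```text
time_s: 9.6
eef_pos: [0.4144, -0.3909, 0.1012]
orientation: [[0.528, 0.699, -0.483], [-0.293, -0.384, -0.876], [-0.797, 0.604, 0.002]]
force: [-6.0, 2.8, 6.8]
width: 0.0138
```

```bash
python3 -m handwheel '[{"fingers":0.9,"dx":-0.01,"dy":0,"dz":0,"wx":0,"wy":0,"wz":0},{"fingers":0.9,"dx":-0.015,"dy":0,"dz":0,"wx":0,"wy":0,"wz":0},{"fingers":0.9,"dx":-0.02,"dy":0,"dz":0,"wx":0,"wy":0,"wz":0},{"fingers":0.9,"dx":-0.02,"dy":0,"dz":0,"wx":0,"wy":0,"wz":0},{"fingers":0.9,"dx":-0.02,"dy":0,"dz":0,"wx":0,"wy":0,"wz":0},{"fingers":0.9,"dx":-0.02,"dy":0,"dz":0,"wx":0,"wy":0,"wz":0},{"fingers":0.9,"dx":0,"dy":0,"dz":0,"wx":0,"wy":0,"wz":0}]'
python3 - <<'E'
from h import *
s=state();grab('g',('wrist','side'));crop('g','side',190,100,200,150,4)
E
```

```text
time_s: 10.3
eef_pos: [0.3586, -0.3605, 0.1861]
orientation: [[0.528, 0.698, -0.483], [-0.295, -0.383, -0.875], [-0.796, 0.605, 0.004]]
force: [0.0, 1.1, -1.1]
width: 0.0143
t 10.3 pos [ 0.3586 -0.3605  0.1861] w 0.0143 F [ 0.04  1.14 -1.11] q [-1.185 -0.418  2.371  0.591  0.745 -1.033]
[[0.5279, 0.6984, -0.4833], [-0.2951, -0.3828, -0.8754], [-0.7964, 0.6048, 0.004]]
```

View pics/g_wrist.png

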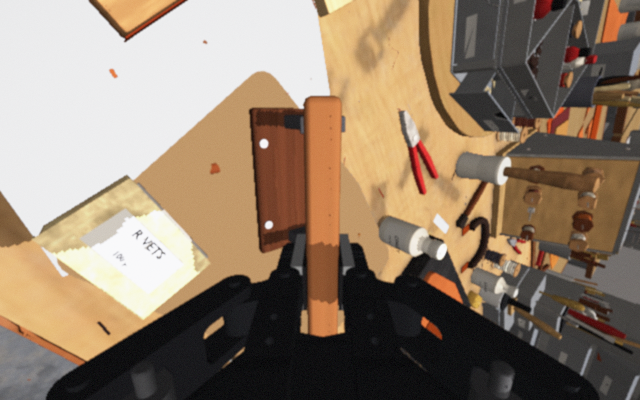

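View pics/g_side_c190_100.png

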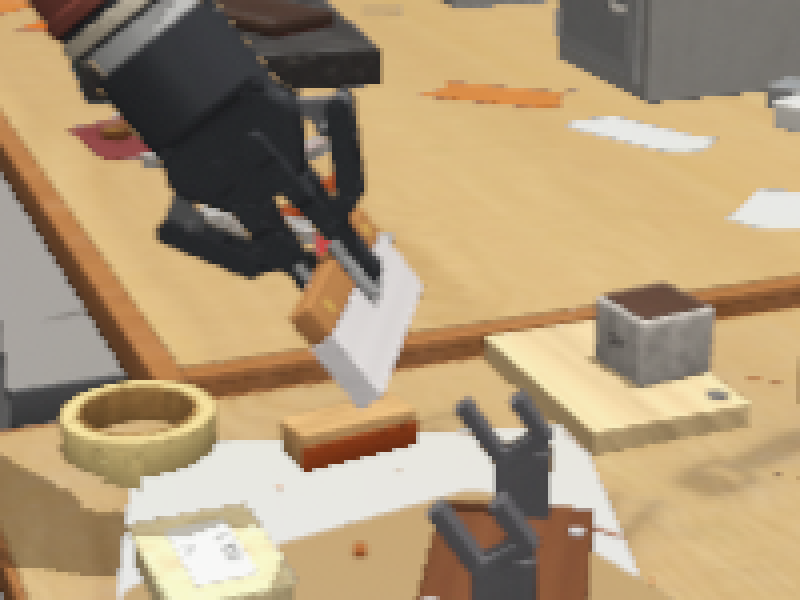

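Bar is out of the rest and square in the jaws. I fit the board edge more carefully from the stored pictures.

Run:
```python
from h import *
for n,tag in(('wrist','b'),('top','a'),('side','a')):
    z=load(n,tag);P=pts(z);h=P[...,2]
    hsv=cv2.cvtColor(z['p'],cv2.COLOR_RGB2HSV).astype(int)
    # column-wise gradient: rising image rows; find transition of board colour to outside
    v,u=np.mgrid[:400,:640];W=ray(z,np.c_[u.ravel(),v.ravel()],.018).reshape(400,640,3)
    near=(W[...,0]>.545)&(W[...,0]<.60)&(W[...,1]>-.29)&(W[...,1]<-.085)
    m=near&(hsv[...,0]>=22)&(hsv[...,0]<=34)&(hsv[...,2]>130)
    l=cv2.connectedComponentsWithStats(m.astype(np.uint8));m=l[1]==1+np.argmax(l[2][1:,4])
    E=[]
    for a in np.arange(-.272,-.1,.004):
        k=m&(W[...,1]>a)&(W[...,1]<a+.004)
        if k.sum()>2:E.append([a+.002,W[k][:,0].min()])
    E=np.array(E)
    for _ in range(4):
        f=np.polyfit(E[:,0],E[:,1],1);r=E[:,1]-np.polyval(f,E[:,0]);E=E[abs(r)<max(.0012,2*r.std())]
    Q=W[m];yy=Q[Q[:,0]<.59][:,1]
    print(n,'n',len(E),'yaw',round(-np.degrees(np.arctan(f[0])),2),'x@-.187',f@[-.187,1],'rms',r.std().round(5),'y ends',yy.min().round(4),yy.max().round(4))
```

```text
wrist n 43 yaw 0.16 x@-.187 0.5613068131701274 rms 0.00018 y ends -0.2773 -0.0977
top n 43 yaw 0.16 x@-.187 0.5609192971022404 rms 0.00078 y ends -0.2759 -0.098
side n 35 yaw 0.28 x@-.187 0.5647068339268884 rms 0.00317 y ends -0.2747 -0.1002
```

```bash
python3 -m handwheel '[{"fingers":0.9,"dx":0,"dy":0,"dz":0,"wx":0,"wy":0,"wz":-0.13},{"fingers":0.9,"dx":0,"dy":0,"dz":0,"wx":0,"wy":0,"wz":-0.13},{"fingers":0.9,"dx":0,"dy":0,"dz":0,"wx":0,"wy":0,"wz":-0.13},{"fingers":0.9,"dx":0,"dy":0,"dz":0,"wx":0,"wy":0,"wz":-0.13},{"fingers":0.9,"dx":0,"dy":0,"dz":0,"wx":0,"wy":0,"wz":-0.13},{"fingers":0.9,"dx":0,"dy":0,"dz":0,"wx":-0.126,"wy":0,"wz":0},{"fingers":0.9,"dx":0,"dy":0,"dz":0,"wx":-0.126,"wy":0,"wz":0},{"fingers":0.9,"dx":0,"dy":0,"dz":0,"wx":-0.126,"wy":0,"wz":0}]'
python3 -m handwheel '[{"fingers":0.9,"dx":0,"dy":0,"dz":0,"wx":-0.126,"wy":0,"wz":0},{"fingers":0.9,"dx":0,"dy":0,"dz":0,"wx":0,"wy":0,"wz":0}]'
python3 - <<'E'
from h import *
s=state();togo(s,[.52,-.187,.16],Rdown(.17))
E
```

```text
time_s: 11.2
eef_pos: [0.3596, -0.3593, 0.1817]
orientation: [[-0.005, 0.993, -0.119], [0.003, -0.119, -0.993], [-1.0, -0.005, -0.003]]
force: [0.2, -0.4, -3.5]
width: 0.014
time_s: 11.4
eef_pos: [0.3593, -0.3593, 0.1822]
orientation: [[-0.004, 1.0, 0.002], [0.003, 0.002, -1.0], [-1.0, -0.004, -0.003]]
force: [0.0, 0.1, -2.1]
width: 0.0145
t 11.4 pos [ 0.3593 -0.3593  0.1822] w 0.0145 F [ 0.01  0.05 -2.1 ] q [-0.94   0.008  1.896 -0.002  1.242 -0.941]
[[-0.0043, 1.0, 0.002], [0.0027, 0.002, -1.0], [-1.0, -0.0043, -0.0027]]
shift tool mm [  21.9  161.1 -172. ]
rotvec tool [-0.001  -0.0027  0.0043]
```

```bash
python3 -m handwheel '[{"fingers":0.9,"dx":0,"dy":0.023,"dz":-0.025,"wx":0,"wy":-0.003,"wz":0.004},{"fingers":0.9,"dx":0,"dy":0.023,"dz":-0.025,"wx":0,"wy":0,"wz":0},{"fingers":0.9,"dx":0,"dy":0.023,"dz":-0.025,"wx":0,"wy":0,"wz":0},{"fingers":0.9,"dx":0,"dy":0.023,"dz":-0.025,"wx":0,"wy":0,"wz":0},{"fingers":0.9,"dx":0,"dy":0.023,"dz":-0.025,"wx":0,"wy":0,"wz":0},{"fingers":0.9,"dx":0.01,"dy":0.023,"dz":-0.025,"wx":0,"wy":0,"wz":0},{"fingers":0.9,"dx":0.01,"dy":0.023,"dz":-0.022,"wx":0,"wy":0,"wz":0},{"fingers":0.9,"dx":0,"dy":0,"dz":0,"wx":0,"wy":0,"wz":0}]'
python3 - <<'E'
from h import *
s=state();togo(s,[.52,-.187,.16],Rdown(.17));grab('i',('wrist','side'));crop('i','side',190,100,200,150,4)
E
```

```text
time_s: 12.2
eef_pos: [0.5212, -0.1844, 0.161]
orientation: [[-0.001, 1.0, 0.001], [0.0, 0.001, -1.0], [-1.0, -0.001, -0.0]]
force: [-0.7, -0.4, -2.9]
width: 0.014
t 12.2 pos [ 0.5212 -0.1844  0.161 ] w 0.014 F [-0.69 -0.43 -2.89] q [-0.483  0.136  1.803 -0.     1.204 -0.483]
[[-0.0013, 1.0, 0.0005], [0.0004, 0.0005, -1.0], [-1.0, -0.0013, -0.0004]]
shift tool mm [ 1.  -1.2  2.6]
rotvec tool [-0.0025 -0.0004  0.0013]
```

View pics/i_wrist.png

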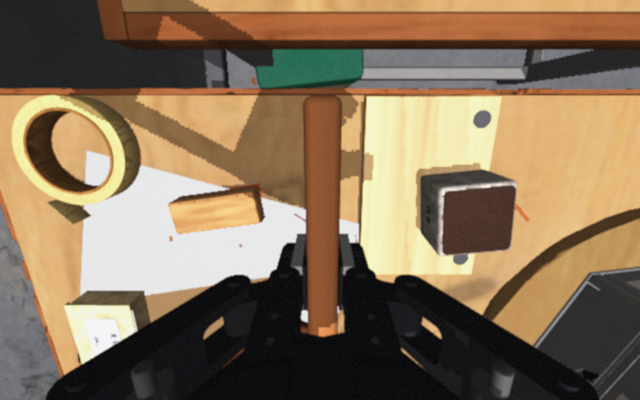

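View pics/i_side_c190_100.png

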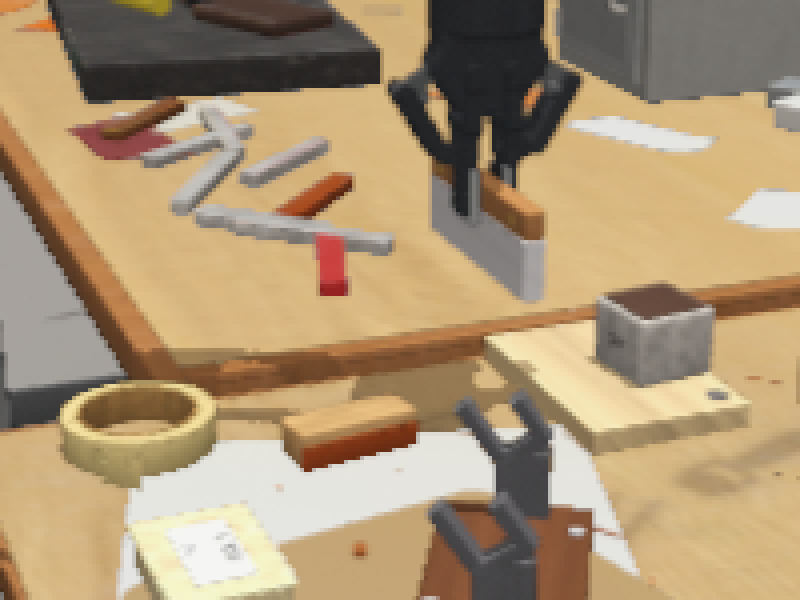

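Wrist view: rail from (322,97) to (322,335), board's front edge at column ~363, block clear at (217,208). I measure the bar and edge in this picture.

Run:
```python
from h import *
z=load('wrist','i');P=pts(z);h=P[...,2]
hsv=cv2.cvtColor(z['p'],cv2.COLOR_RGB2HSV).astype(int)
m=(h>.13)&(h<.2)&(abs(P[...,0]-.5212)<.02)&(P[...,1]>-.30)&(P[...,1]<-.08)&(hsv[...,1]>90)
Q=P[m];print(len(Q),np.percentile(Q,[1,50,99],0).round(4).T.tolist())
t=m&(h>np.median(Q[:,2])-.004);Q=P[t];print('yaw of bar y slope deg',-np.degrees(np.arctan(np.polyfit(Q[:,1],Q[:,0],1)[0])),'droop deg',np.degrees(np.arctan(np.polyfit(Q[:,1],Q[:,2],1)[0])),'lean',np.polyfit(Q[:,0],Q[:,2],1)[0])
v,u=np.mgrid[:400,:640];W=ray(z,np.c_[u.ravel(),v.ravel()],.018).reshape(400,640,3)
near=(W[...,0]>.54)&(W[...,0]<.60)&(W[...,1]>-.29)&(W[...,1]<-.085)
m=near&(hsv[...,0]>=21)&(hsv[...,0]<=34)&(hsv[...,2]>130)
l=cv2.connectedComponentsWithStats(m.astype(np.uint8));m=l[1]==1+np.argmax(l[2][1:,4])
E=[]
for a in np.arange(-.24,-.1,.003):
    k=m&(W[...,1]>a)&(W[...,1]<a+.003)
    if k.sum()>2:E.append([a+.0015,W[k][:,0].min()])
E=np.array(E)
for _ in range(5):
    f=np.polyfit(E[:,0],E[:,1],1);r=E[:,1]-np.polyval(f,E[:,0]);E=E[abs(r)<max(.0008,2*r.std())]
print('n',len(E),'yaw',round(-np.degrees(np.arctan(f[0])),2),'x@-.187',f@[-.187,1],'rms',r.std().round(5),W[m][:,1].max())
z=load('side','i');P=pts(z);h=P[...,2]
hsv=cv2.cvtColor(z['p'],cv2.COLOR_RGB2HSV).astype(int)
m=(h>.09)&(h<.2)&(abs(P[...,0]-.5212)<.025)&(P[...,1]>-.30)&(P[...,1]<-.08)&((hsv[...,1]>90)|(hsv[...,2]>100))
Q=P[m];print('side',len(Q),np.percentile(Q,[1,50,99],0).round(4).T.tolist())
```

```text
8375 [[0.5133, 0.5222, 0.5312], [-0.2134, -0.1501, -0.1055], [0.1667, 0.1697, 0.1891]]
yaw of bar y slope deg -0.04008917254947413 droop deg -0.49989927525149497 lean -0.0387928977007911
n 39 yaw 0.1 x@-.187 0.5612319801771414 rms 0.00027 -0.09804739098424178
side 634 [[0.5088, 0.5152, 0.5421], [-0.2686, -0.2207, -0.11], [0.1129, 0.1437, 0.1915]]
```

```bash
python3 -m handwheel '[{"fingers":0.9,"dx":0.02,"dy":0.005,"dz":0.002,"wx":-0.002,"wy":0,"wz":0.001},{"fingers":0.9,"dx":0.03,"dy":0.005,"dz":0,"wx":0,"wy":0,"wz":0},{"fingers":0.9,"dx":0.03,"dy":0,"dz":0,"wx":0,"wy":0,"wz":0},{"fingers":0.9,"dx":0.02,"dy":0,"dz":0,"wx":0,"wy":0,"wz":0},{"fingers":0.9,"dx":0.004,"dy":0,"dz":0,"wx":0,"wy":0,"wz":0},{"fingers":0.9,"dx":0,"dy":0,"dz":0,"wx":0,"wy":0,"wz":0}]'
python3 - <<'E'
from h import *
s=state();togo(s,[.54,-.187,.05],Rdown(.14))
E
```

```text
time_s: 12.9
eef_pos: [0.5294, -0.1909, 0.0593]
orientation: [[0.0, 1.0, 0.0], [-0.002, 0.0, -1.0], [-1.0, 0.0, 0.002]]
force: [0.2, 0.4, -2.0]
width: 0.014
t 12.9 pos [ 0.5294 -0.1909  0.0593] w 0.014 F [ 0.25  0.43 -1.97] q [-0.485  0.295  1.833 -0.002  1.013 -0.484]
[[0.0003, 1.0, 0.0002], [-0.0022, 0.0002, -1.0], [-1.0, 0.0003, 0.0022]]
shift tool mm [ 9.3 10.6 -3.9]
rotvec tool [-0.0023  0.0022 -0.0003]
```

```bash
python3 -m handwheel '[{"fingers":0.9,"dx":0.003,"dy":0.004,"dz":-0.004,"wx":-0.002,"wy":0.002,"wz":0},{"fingers":0.9,"dx":0.002,"dy":0.004,"dz":0,"wx":0,"wy":0,"wz":0},{"fingers":0.9,"dx":0.002,"dy":0,"dz":0,"wx":0,"wy":0,"wz":0},{"fingers":0.9,"dx":0,"dy":0,"dz":0,"wx":0,"wy":0,"wz":0}]'
python3 -m handwheel '[{"fingers":0.9,"dx":0.001,"dy":0,"dz":0,"wx":0,"wy":0,"wz":0},{"fingers":0.9,"dx":0,"dy":0,"dz":0,"wx":0,"wy":0,"wz":0}]'
python3 -m handwheel '[{"fingers":0.9,"dx":0.001,"dy":0,"dz":0,"wx":0,"wy":0,"wz":0},{"fingers":0.9,"dx":0,"dy":0,"dz":0,"wx":0,"wy":0,"wz":0}]'
```

```text
time_s: 13.3
eef_pos: [0.5386, -0.1863, 0.0531]
orientation: [[0.002, 1.0, 0.004], [-0.001, 0.004, -1.0], [-1.0, 0.002, 0.001]]
force: [-0.6, -0.5, -2.5]
width: 0.0141
time_s: 13.5
eef_pos: [0.5381, -0.1862, 0.0517]
orientation: [[0.002, 1.0, 0.004], [-0.001, 0.004, -1.0], [-1.0, 0.002, 0.001]]
force: [-0.4, 0.4, -3.1]
width: 0.0141
time_s: 13.7
eef_pos: [0.5383, -0.1863, 0.0512]
orientation: [[0.002, 1.0, 0.004], [-0.001, 0.004, -1.0], [-1.0, 0.002, 0.001]]
force: [-1.1, 1.7, 2.8]
width: 0.0144
```

Bench contact was felt (Fz went from -3 to +3). I ease off and advance toward the edge.

```bash
python3 -m handwheel '[{"fingers":0.9,"dx":-0.0008,"dy":0.003,"dz":0,"wx":0,"wy":0,"wz":0},{"fingers":0.9,"dx":0,"dy":0.004,"dz":0,"wx":0.001,"wy":0,"wz":0},{"fingers":0.9,"dx":0,"dy":0.002,"dz":0,"wx":0,"wy":0,"wz":0},{"fingers":0.9,"dx":0,"dy":0,"dz":0,"wx":0,"wy":0,"wz":0}]'
python3 - <<'E'
from h import *
s=state();grab('j',('wrist','side'));crop('j','side',240,130,160,110,5)
z=load('wrist','j');P=pts(z);h=P[...,2]
hsv=cv2.cvtColor(z['p'],cv2.COLOR_RGB2HSV).astype(int)
x=s['eef_pos'][0]
m=(h>.045)&(h<.09)&(abs(P[...,0]-x)<.02)&(P[...,1]>-.30)&(P[...,1]<-.13)&(hsv[...,1]>90)
Q=P[m];print(len(Q),np.percentile(Q,[1,50,99],0).round(4).T.tolist())
t=m&(abs(h-np.median(Q[:,2]))<.004);Q=P[t];print('yaw',-np.degrees(np.arctan(np.polyfit(Q[:,1],Q[:,0],1)[0])),'droop',np.degrees(np.arctan(np.polyfit(Q[:,1],Q[:,2],1)[0])))
b=(abs(h)<.01)&(P[...,0]>.36)&(P[...,0]<.54)&(P[...,1]>-.25)&(P[...,1]<-.10)
Q=P[b];print('bench slope deg',np.degrees(np.linalg.lstsq(np.c_[Q[:,:2],np.ones(len(Q))],Q[:,2],rcond=None)[0][:2]))
b=(abs(h-.018)<.008)&(P[...,0]>.565)&(P[...,0]<.60)&(P[...,1]>-.25)&(P[...,1]<-.10)
Q=P[b];print('board slope deg',np.degrees(np.linalg.lstsq(np.c_[Q[:,:2],np.ones(len(Q))],Q[:,2],rcond=None)[0][:2]),Q[:,2].mean())
E
```

```text
time_s: 14.1
eef_pos: [0.5476, -0.1862, 0.0513]
orientation: [[0.002, 1.0, 0.003], [-0.001, 0.003, -1.0], [-1.0, 0.002, 0.001]]
force: [0.4, 0.1, -1.7]
width: 0.0144
t 14.1 pos [ 0.5476 -0.1862  0.0513] w 0.0144 F [ 0.44  0.05 -1.65] q [-0.464  0.339  1.794  0.     1.007 -0.468]
[[0.0018, 1.0, 0.0034], [-0.0008, 0.0034, -1.0], [-1.0, 0.0018, 0.0008]]
6015 [[0.5359, 0.5485, 0.5574], [-0.2154, -0.1678, -0.1306], [0.0571, 0.0599, 0.079]]
yaw 0.19544771098138253 droop -0.014386751190590769
bench slope deg [-0.0666 -0.3708]
board slope deg [-0.0097  0.0413] 0.017956113103501564
```

View pics/j_wrist.png

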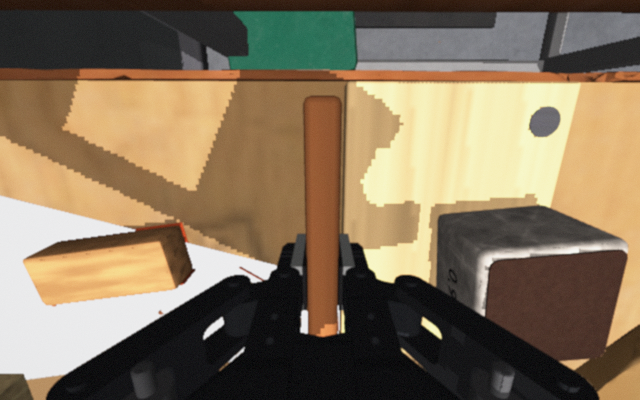

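View pics/j_side_c240_130.png

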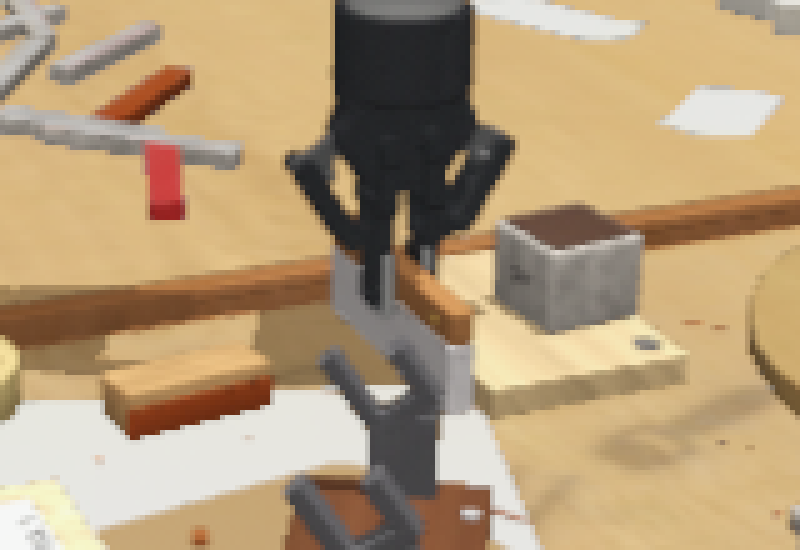

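Bar is level (0.0°) and at yaw 0.2°, about 5 mm short of the edge. I advance in small steps.

```bash
for i in 1; do :; done
python3 -m handwheel '[{"fingers":0.9,"dx":0,"dy":0.001,"dz":0,"wx":0,"wy":0,"wz":0},{"fingers":0.9,"dx":0,"dy":0.001,"dz":0,"wx":0,"wy":0,"wz":0},{"fingers":0.9,"dx":0,"dy":0,"dz":0,"wx":0,"wy":0,"wz":0}]'
python3 -m handwheel '[{"fingers":0.9,"dx":0,"dy":0.0005,"dz":0,"wx":0,"wy":0,"wz":0},{"fingers":0.9,"dx":0,"dy":0.0005,"dz":0,"wx":0,"wy":0,"wz":0},{"fingers":0.9,"dx":0,"dy":0,"dz":0,"wx":0,"wy":0,"wz":0}]'
```

```text
time_s: 14.5
eef_pos: [0.5493, -0.1862, 0.0515]
orientation: [[0.002, 1.0, 0.003], [-0.001, 0.003, -1.0], [-1.0, 0.002, 0.001]]
force: [-0.6, -0.1, -2.2]
width: 0.0144
time_s: 14.8
eef_pos: [0.5503, -0.1862, 0.0516]
orientation: [[0.002, 1.0, 0.003], [-0.001, 0.003, -1.0], [-1.0, 0.002, 0.001]]
force: [-0.9, -0.0, -3.6]
width: 0.0141
```

```bash
python3 -m handwheel '[{"fingers":0.9,"dx":0,"dy":0.0005,"dz":0,"wx":0,"wy":0,"wz":0},{"fingers":0.9,"dx":0,"dy":0,"dz":0,"wx":0,"wy":0,"wz":0}]'
python3 -m handwheel '[{"fingers":0.9,"dx":0,"dy":0.0005,"dz":0,"wx":0,"wy":0,"wz":0},{"fingers":0.9,"dx":0,"dy":0,"dz":0,"wx":0,"wy":0,"wz":0}]'
python3 - <<'E'
from h import *
from bench import sense
print(sense()['torque'])
E
```

```text
time_s: 15.0
eef_pos: [0.5508, -0.1862, 0.0516]
orientation: [[0.002, 1.0, 0.003], [-0.001, 0.003, -1.0], [-1.0, 0.002, 0.001]]
force: [-0.0, -0.7, -2.2]
width: 0.0141
time_s: 15.2
eef_pos: [0.5513, -0.1862, 0.0516]
orientation: [[0.002, 1.0, 0.003], [-0.001, 0.003, -1.0], [-1.0, 0.002, 0.001]]
force: [-0.9, 0.2, -0.9]
width: 0.0141
[-0.01815887 -0.01733509 -0.00263169]
```

```bash
python3 -m handwheel '[{"fingers":0.9,"dx":0,"dy":0.0005,"dz":0,"wx":0,"wy":0,"wz":0},{"fingers":0.9,"dx":0,"dy":0,"dz":0,"wx":0,"wy":0,"wz":0}]'
python3 -m handwheel '[{"fingers":0.9,"dx":0,"dy":0.0005,"dz":0,"wx":0,"wy":0,"wz":0},{"fingers":0.9,"dx":0,"dy":0,"dz":0,"wx":0,"wy":0,"wz":0}]'
```

```text
time_s: 15.4
eef_pos: [0.5518, -0.1862, 0.0516]
orientation: [[0.002, 1.0, 0.003], [-0.001, 0.003, -1.0], [-1.0, 0.002, 0.001]]
force: [-0.2, 0.7, -2.1]
width: 0.014
time_s: 15.6
eef_pos: [0.5523, -0.1862, 0.0516]
orientation: [[0.002, 1.0, 0.003], [-0.001, 0.003, -1.0], [-1.0, 0.002, 0.001]]
force: [0.4, 0.6, -2.3]
width: 0.0144
```

```bash
python3 -m handwheel '[{"fingers":0.9,"dx":0,"dy":0.0004,"dz":0,"wx":0,"wy":0,"wz":0},{"fingers":0.9,"dx":0,"dy":0,"dz":0,"wx":0,"wy":0,"wz":0}]'
python3 -m handwheel '[{"fingers":0.9,"dx":0,"dy":0.0004,"dz":0,"wx":0,"wy":0,"wz":0},{"fingers":0.9,"dx":0,"dy":0,"dz":0,"wx":0,"wy":0,"wz":0}]'
```

```text
time_s: 15.8
eef_pos: [0.5525, -0.1862, 0.0515]
orientation: [[0.001, 1.0, 0.003], [-0.001, 0.003, -1.0], [-1.0, 0.001, 0.001]]
force: [-0.6, -0.9, -2.6]
width: 0.0142
time_s: 16.0
eef_pos: [0.5526, -0.1862, 0.0515]
orientation: [[0.001, 1.0, 0.003], [-0.001, 0.003, -1.0], [-1.0, 0.001, 0.001]]
force: [-2.0, -0.0, -1.0]
width: 0.014
```

Contact is starting: TCP stopped at 0.5526 and Fx is -2.0. One more small press, then hold.

```bash
python3 -m handwheel '[{"fingers":0.9,"dx":0,"dy":0.0004,"dz":0,"wx":0,"wy":0,"wz":0},{"fingers":0.9,"dx":0,"dy":0,"dz":0,"wx":0,"wy":0,"wz":0}]'
python3 - <<'E'
from h import *
from bench import sense
print(sense()['torque'])
E
python3 -m handwheel '[{"fingers":0.9,"dx":0,"dy":0,"dz":0,"wx":0,"wy":0,"wz":0}]'
```

```text
time_s: 16.2
eef_pos: [0.5526, -0.1862, 0.0514]
orientation: [[-0.0, 1.0, 0.003], [-0.0, 0.003, -1.0], [-1.0, -0.0, 0.0]]
force: [-6.1, -0.0, 0.6]
width: 0.0139
[-0.0410473   0.89421926 -0.03461854]
time_s: 16.3
eef_pos: [0.5526, -0.1862, 0.0514]
orientation: [[-0.0, 1.0, 0.003], [-0.0, 0.003, -1.0], [-1.0, -0.0, 0.0]]
force: [-4.0, -0.2, 0.5]
width: 0.0142
```

```bash
python3 -m handwheel '[{"fingers":0.9,"dx":0,"dy":0,"dz":0,"wx":0,"wy":0,"wz":0},{"fingers":0.9,"dx":0,"dy":0,"dz":0,"wx":0,"wy":0,"wz":0},{"fingers":0.9,"dx":0,"dy":0,"dz":0,"wx":0,"wy":0,"wz":0}]'
python3 - <<'E'
from h import *
s=state();print(s['torque']);grab('k',('wrist',))
z=load('wrist','k');P=pts(z);h=P[...,2];hsv=cv2.cvtColor(z['p'],cv2.COLOR_RGB2HSV).astype(int)
m=(h>.045)&(h<.09)&(abs(P[...,0]-.5526)<.02)&(P[...,1]>-.30)&(P[...,1]<-.09)&(hsv[...,1]>90)
Q=P[m];t=m&(abs(h-np.median(Q[:,2]))<.004);Q=P[t];print('yaw',-np.degrees(np.arctan(np.polyfit(Q[:,1],Q[:,0],1)[0])),'droop',np.degrees(np.arctan(np.polyfit(Q[:,1],Q[:,2],1)[0])),'top z',np.median(Q[:,2]))
E
```

```text
time_s: 16.6
eef_pos: [0.5526, -0.1861, 0.0514]
orientation: [[-0.0, 1.0, 0.003], [-0.0, 0.003, -1.0], [-1.0, -0.0, 0.0]]
force: [-4.4, 0.8, 1.7]
width: 0.014
t 16.6 pos [ 0.5526 -0.1861  0.0514] w 0.014 F [-4.43  0.75  1.71] q [-0.46   0.35   1.779 -0.001  1.013 -0.463]
[[-0.0002, 1.0, 0.0033], [-0.0005, 0.0033, -1.0], [-1.0, -0.0002, 0.0005]]
[-0.063   0.9806 -0.0739]
yaw 0.13418580443436287 droop 0.008168556396411645 top z 0.059955055224799006
```

View pics/k_wrist.png

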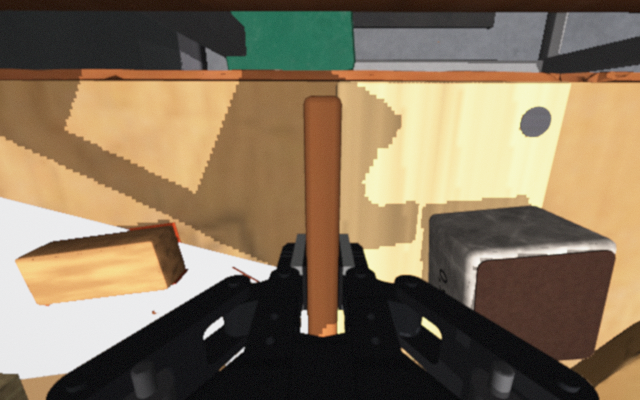

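```bash
python3 -m handwheel '[{"fingers":0.9,"dx":0,"dy":0.0002,"dz":0,"wx":0,"wy":0,"wz":0},{"fingers":0.9,"dx":0,"dy":0,"dz":0,"wx":0,"wy":0,"wz":0},{"fingers":0.9,"dx":0,"dy":0,"dz":0,"wx":0,"wy":0,"wz":0}]'
python3 -m handwheel '[{"fingers":0.9,"dx":0,"dy":-0.0004,"dz":0,"wx":0,"wy":0,"wz":0},{"fingers":0.9,"dx":0,"dy":0,"dz":0,"wx":0,"wy":0,"wz":0}]'
```

```text
time_s: 16.95
eef_pos: [0.5527, -0.1862, 0.0514]
orientation: [[-0.001, 1.0, 0.003], [-0.0, 0.003, -1.0], [-1.0, -0.001, 0.0]]
force: [-6.6, -0.8, 1.6]
width: 0.0137
time_s: 17.15
eef_pos: [0.5526, -0.1862, 0.0514]
orientation: [[0.0, 1.0, 0.003], [-0.001, 0.003, -1.0], [-1.0, 0.0, 0.001]]
force: [-5.5, -0.6, 0.8]
width: 0.0143
```

```bash
python3 -m handwheel '[{"fingers":0.6,"dx":0,"dy":0,"dz":0,"wx":0,"wy":0,"wz":0},{"fingers":0.5,"dx":0,"dy":0,"dz":0,"wx":0,"wy":0,"wz":0},{"fingers":0.3,"dx":0,"dy":0,"dz":0,"wx":0,"wy":0,"wz":0},{"fingers":0.2,"dx":0,"dy":0,"dz":0,"wx":0,"wy":0,"wz":0},{"fingers":0.2,"dx":0,"dy":0,"dz":0,"wx":0,"wy":0,"wz":0}]'
python3 - <<'E'
from h import *
s=state();grab('l',('wrist','side'));crop('l','side',240,130,160,110,5)
E
```

```text
time_s: 17.65
eef_pos: [0.5536, -0.1863, 0.0518]
orientation: [[0.003, 1.0, 0.003], [-0.001, 0.003, -1.0], [-1.0, 0.003, 0.001]]
force: [0.2, -0.2, -0.5]
width: 0.0338
t 17.65 pos [ 0.5536 -0.1863  0.0518] w 0.0338 F [ 0.18 -0.24 -0.52] q [-0.46   0.349  1.779  0.     1.011 -0.463]
[[0.0026, 1.0, 0.0032], [-0.0011, 0.0033, -1.0], [-1.0, 0.0026, 0.0011]]
```

View pics/l_wrist.png

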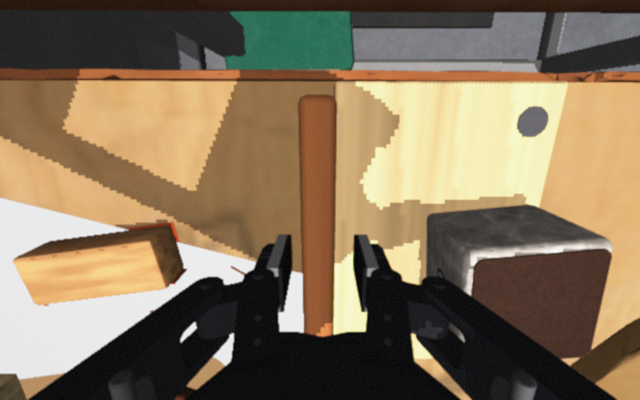

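View pics/l_side_c240_130.png

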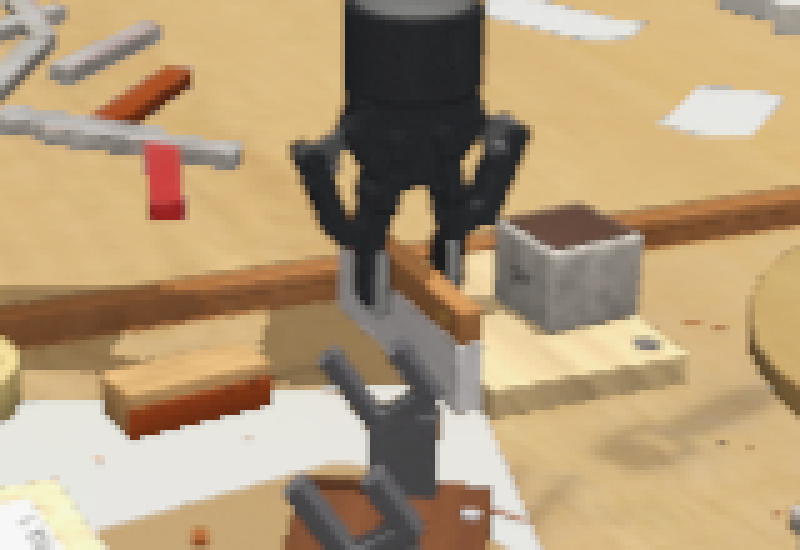

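Fingers are free on both sides and the bar is standing at columns 300-336. I rise and look.

```bash
python3 -m handwheel '[{"fingers":0.2,"dx":-0.02,"dy":0,"dz":0,"wx":0,"wy":0,"wz":0},{"fingers":0.2,"dx":-0.03,"dy":0,"dz":0,"wx":0,"wy":0,"wz":0},{"fingers":0.2,"dx":-0.04,"dy":0,"dz":0,"wx":0,"wy":0,"wz":0},{"fingers":0.2,"dx":-0.04,"dy":-0.03,"dz":0,"wx":0,"wy":0,"wz":0},{"fingers":0.2,"dx":-0.04,"dy":-0.04,"dz":0,"wx":0,"wy":0,"wz":0},{"fingers":0.2,"dx":0,"dy":-0.04,"dz":0,"wx":0,"wy":0,"wz":0},{"fingers":0.2,"dx":0,"dy":-0.03,"dz":-0.03,"wx":0,"wy":0,"wz":0},{"fingers":0.2,"dx":0,"dy":0,"dz":-0.03,"wx":0,"wy":0,"wz":0}]'
python3 -m handwheel '[{"fingers":0.2,"dx":0,"dy":0,"dz":-0.04,"wx":0,"wy":0,"wz":0},{"fingers":0.2,"dx":0,"dy":0,"dz":-0.05,"wx":0,"wy":0,"wz":0},{"fingers":0.2,"dx":0,"dy":0,"dz":-0.05,"wx":0,"wy":0,"wz":0},{"fingers":0.2,"dx":0,"dy":0,"dz":-0.05,"wx":0,"wy":0,"wz":0},{"fingers":0.2,"dx":0,"dy":0,"dz":-0.05,"wx":0,"wy":0,"wz":0},{"fingers":0.2,"dx":0,"dy":0,"dz":-0.05,"wx":0,"wy":0,"wz":0},{"fingers":0.2,"dx":0,"dy":0,"dz":-0.03,"wx":0,"wy":0,"wz":0}]'
python3 - <<'E'
from h import *
s=state();grab('m',('top','side','wrist'));crop('m','top',200,120,200,150,4);crop('m','side',190,130,200,130,4)
E
```

```text
time_s: 18.55
eef_pos: [0.4145, -0.1262, 0.2164]
orientation: [[0.001, 1.0, -0.0], [-0.001, -0.0, -1.0], [-1.0, 0.001, 0.001]]
force: [1.0, 0.2, 1.1]
width: 0.0341
time_s: 19.25
eef_pos: [0.4158, 0.1967, 0.2167]
orientation: [[0.003, 1.0, 0.005], [0.0, 0.005, -1.0], [-1.0, 0.003, -0.0]]
force: [0.4, -0.6, -0.4]
width: 0.0343
t 19.25 pos [0.4158 0.1967 0.2167] w 0.0343 F [ 0.37 -0.6  -0.41] q [ 0.27  -0.157  1.983 -0.     1.313  0.265]
[[0.0026, 1.0, 0.0054], [0.0003, 0.0054, -1.0], [-1.0, 0.0026, -0.0003]]
```

View pics/m_top_c200_120.png

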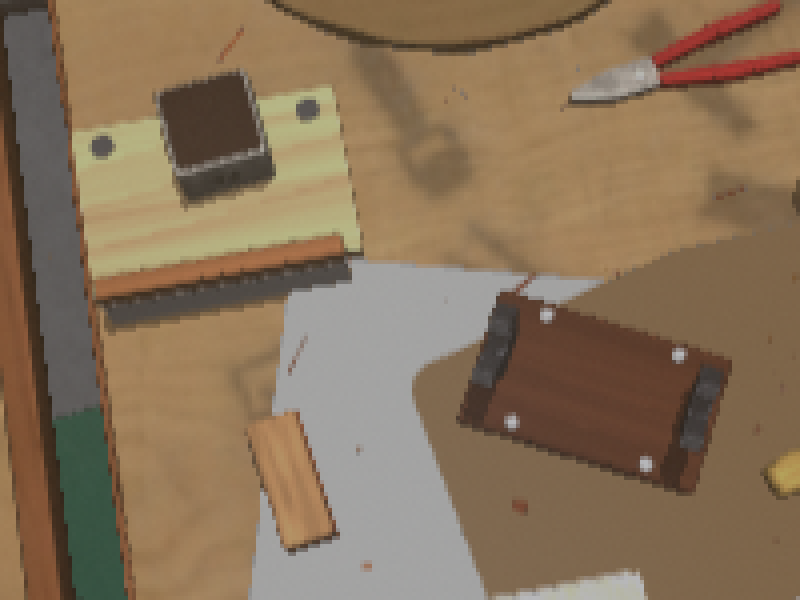

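View pics/m_side_c190_130.png

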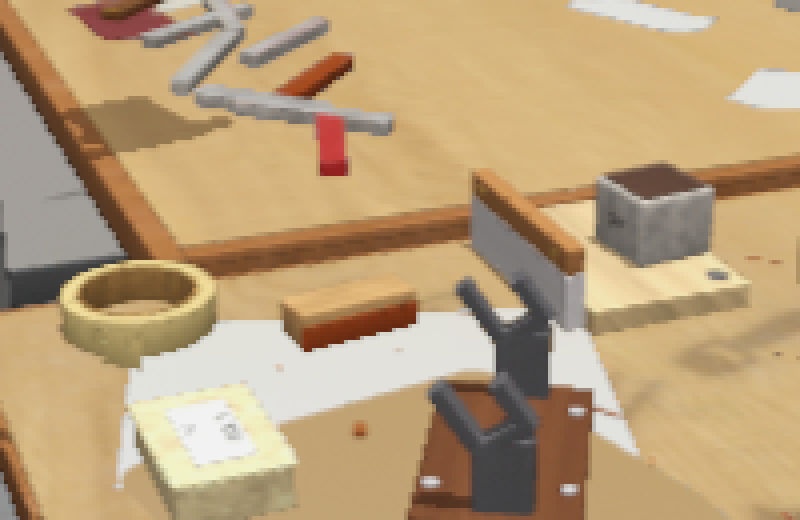

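Top view: the bar stands along the board edge from (95,290) to (343,243) in the zoom, and the block lies at (292,480), both clear of the arm. I check numbers.

Run:
```python
from h import *
zm=load('top','m');za=load('top','a');P=pts(zm);h=P[...,2]
hsv=cv2.cvtColor(zm['p'],cv2.COLOR_RGB2HSV).astype(int)
m=(h>.05)&(h<.07)&(P[...,0]>.53)&(P[...,0]<.58)&(P[...,1]>-.29)&(P[...,1]<-.08)&(hsv[...,1]>90)
v,u=np.nonzero(m);Q=ray(zm,np.c_[u,v],.06);print('bar top z',np.median(P[m][:,2]),cv2.minAreaRect((Q[:,:2]*1000).astype(np.float32)))
f=np.polyfit(Q[:,1],Q[:,0],1);print('bar yaw',-np.degrees(np.arctan(f[0])),'lean rows z-slope',np.polyfit(Q[:,1],P[m][:,2],1)[0])
m=(h>.018)&(h<.036)&(P[...,0]>.35)&(P[...,0]<.48)&(P[...,1]>-.26)&(P[...,1]<-.14)
v,u=np.nonzero(m);Q=ray(zm,np.c_[u,v],.027);print('block z',np.median(P[m][:,2]),cv2.minAreaRect((Q[:,:2]*1000).astype(np.float32)))
# board shift: image registration of board rear patch, bystanders
ga=cv2.cvtColor(za['p'],cv2.COLOR_RGB2GRAY).astype(np.float32);gm=cv2.cvtColor(zm['p'],cv2.COLOR_RGB2GRAY).astype(np.float32)
for n,(x0,y0,x1,y1) in dict(boardweight=(214,134,296,180),tin=(315,258,372,302),pliers=(338,115,405,150),bottle=(398,145,428,178)).items():
    a,b=ga[y0:y1,x0:x1],gm[y0:y1,x0:x1];print(n,'px shift',np.round(cv2.phaseCorrelate(a,b)[0],3),'maxdiff',abs(a-b).max())
# wood/bar side-view lean
z=load('side','m');P=pts(z);h=P[...,2];hs=cv2.cvtColor(z['p'],cv2.COLOR_RGB2HSV).astype(int)
m=(h>.006)&(h<.054)&(abs(P[...,0]-.548)<.02)&(P[...,1]>-.262)&(P[...,1]<-.11)&(((hs[...,1]<40)&(hs[...,2]>100))|((h>.042)))
m=cv2.erode(m.astype(np.uint8),np.ones((3,3)))>0
Q=P[m];A=np.c_[Q[:,1:],np.ones(len(Q))];c,*_=np.linalg.lstsq(A,Q[:,0],rcond=None);print('front face n',len(Q),'yaw',-np.degrees(c[0]),'lean deg',np.degrees(c[1]),'x',c@[-.187,.03,1],'rms',(Q[:,0]-A@c).std())
```

```text
bar top z 0.05874737367153299 ((549.3062133789062, -185.59445190429688), (16.925273895263672, 159.20802307128906), 0.15164555609226227)
bar yaw 0.18481399808175922 lean rows z-slope -0.006942228849333319
block z 0.024879464790898996 ((413.634765625, -205.75302124023438), (84.87774658203125, 34.9423942565918), 8.19239330291748)
boardweight px shift [ 0.025 -0.035] maxdiff 62.0
tin px shift [-0.016  0.517] maxdiff 4.0
pliers px shift [-0.028  0.002] maxdiff 4.0
bottle px shift [0.061 0.008] maxdiff 4.0
front face n 120 yaw 0.0519166883827295 lean deg -0.5361531579718947 x 0.5466649873357177 rms 0.0009421993723332934
```

Run:
```python
from h import *
crop('m','side',290,160,70,60,10)
# side ray-based: gap at right end of bar vs board corner visible
```

```text
(no output)
```

View pics/m_side_c290_160.png

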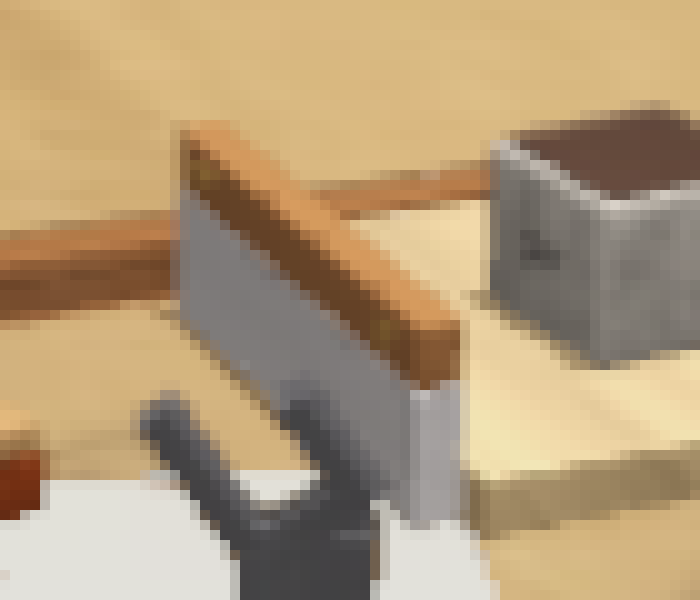

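```bash
python3 -m handwheel '[{"fingers":0.2,"dx":0,"dy":0,"dz":0,"wx":0,"wy":0,"wz":0},{"fingers":0.2,"dx":0,"dy":0,"dz":0,"wx":0,"wy":0,"wz":0}]'; python3 -c "
from bench import sign_off
print(sign_off())"
```

```text
time_s: 19.6
eef_pos: [0.4165, 0.1925, 0.2163]
orientation: [[0.002, 1.0, 0.002], [-0.001, 0.002, -1.0], [-1.0, 0.002, 0.001]]
force: [0.2, -0.5, 0.2]
width: 0.0341
the job is handed in; nothing more can be done
None
```

I moved the sanding block clear of the edge, stood the bar grip-up along it, pressed, released and backed the arm away. The job was handed in at 19.6 s, and no verdict was reported.

- **Block:** it lies flat about 15 cm from the middle of the edge.
- **Press:** the wrist read about 4–6.5 N for over 0.5 s. That reading includes a little bench friction, so the force on the board itself is somewhat lower.
- **Bar:** it is off centre by about 1.5 mm along the edge. Its yaw is about 0.15–0.18° against the edge's 0.10–0.16°, and its lean about 0.5°. The zoomed side view shows no gap to the board.
- **Board, weight and bystanders:** the board with its weight moved less than 0.1 pixel between the first and last top pictures. Tin, pliers and bottle look the same in both.

**Checks that disagreed:**
- The tin's image correlation gave a 0.5 pixel shift although its pixels barely changed (by at most 4 grey levels), so I took it as spurious.
- Before the move, the top and wrist views differed by 5 mm on the block's position along x.
- The side-view edge fit was poor (3 mm residual), so I did not use it.
- The top camera's own estimate of the bar top (x 0.549) would leave about 4 mm to the edge, while the bar-face depth and the felt contact point (0.5526 plus half the bar's thickness) put it against the edge. I trusted the latter.

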